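# Check loaded injectors on a locked tray gauge

### The arm

A 7-joint arm with a two-finger parallel gripper is mounted at the origin on a cart in front of the work surface, level with it; the furniture and walls round the work are solid. World frame = base frame: x ahead of the robot, y to its left, z up, the work surface at z = 0. Lengths are in mm, angles in rad, forces in N, time in s.
With the tool pointing down it reaches from about 425 to 1025 mm from the base axis. Payload 3.6 kg.
Tool frame: the origin (TCP) lies midway between the tips of the shut fingers; the grasp point (between the pads) lies 19 mm behind it; z points along the fingers, y is the direction in which the jaws open and shut (so a half turn about z gives the same grasp; the last joint's range is limited). The gripper opens to 85 mm and grips with 20 to 120 N. Pads are 22 mm wide; open, the fingers measure 114 mm over their backs; the gripper's body (76 mm by 85 mm) begins 54 mm behind the grasp point. The pads swing forward as they close: fully open they stand 13 mm farther back than shut.
Start: joints at [1.079, 0.591, 0.048, 1.609, -0.033, 0.943, -0.034], TCP at [281.529, -668.11, 231.302] pointing down, gripper open.
Joint ranges: [-2.69, 2.69], [-0.47, 2.24], [-1.27, 1.36], [0.19, 2.51], [-1.53, 4.68], [0.08, 2.07], [-3.09, 3.09]. Speed limits (rad/s): [2.57, 2.57, 3.14, 3.14, 3.14, 3.14, 3.14].

### API

Orientations are given as a unit quaternion [x, y, z, w].
In Python, from plant import ctrl gives the robot as it stands. The module is installed in compiled form; this text tells all that it offers.
- The arm moves only by the shell command python3 -m handwheel 'ROWS' [FORCE]. ROWS is text: rows parted by semicolons, each of 7 numbers parted by spaces: the shift along the tool's x, y, z in cm, then the turn, a rotation vector about the tool's x, y, z in degrees, then the closure, from -1 (fully open) to 1 (shut), so that 0 is half open. In form: tx ty tz ax ay az fingers; .... A call has 1 to 10 rows; each row shifts and turns the commanded pose from where the row before left it, along the tool's axes as they then stand; what a row does not reach is not made up. A row lasts 1/8 s, in which the tool goes at most 62.5 mm and 10.7 degrees, less where a joint would pass 70% of its speed; a pose out of reach is approached as far as the arm can. A call with a gripper value outside its range is refused whole. The fingers move at their own pace and stop on an object; FORCE is the grip in N (left out, the last holds). Time passes only in rows, so rows that do not move let the fingers close. It gives the time, the measured TCP pose, the force and the opening at its end, in the units of the state.
- ctrl.observe(): the state, without advancing time (a new reading comes with each control period).
- ctrl.read_camera(name): name is "scene" or "top"; returns the picture (420x560x3 uint8, red, green, blue); there is no depth.
- ctrl.camera_model(name): a dict with "fx", "fy", "cx", "cy" (pixels), "rvec" (rotation vector, rad) and "tvec" (3), from world to camera coordinates, as OpenCV has them. Camera axes: x right, y down, z forward; pixel columns grow to the right and rows downward; lengths in mm; the calibration is good to about 2 mm. A picture is of the moment at which its call begins. camera_model takes no time and is no camera call.
- ctrl.hand_in(): hands the job in, once; it reports no verdict.
Trained networks look in the newest picture that a camera, given by its name, has taken for a name from the list of things; names that differ only in an ending like _2 or _b are one class to them, and where a whole thing is asked for, a point or a joint stands for the part that bears it (a point fixed in the world has none). Each returns a list of dicts, best first, with "p" (0 to 1); they miss things now and then, are a little off and sometimes report something else, mostly with a low value. They report only what shows in the picture. A call takes as long as a camera call. They do not tell look-alikes from the thing itself.
- ctrl.find_in(camera, thing): "bbox" ([left, top, right, bottom] in pixels, round what is visible of it).
The state is a dict: "time_s": time; "joint_positions": joint angles; "qvel": joint speeds; "joint_efforts": joint torques, N m; "position": TCP position; "tool_rot": TCP orientation; "force": force on the tool from outside, world axes, zero at the start; "moment": the same for the moment, N m; "gripper_width": finger opening in mm.
Only numpy, scipy, OpenCV 4.12 (cv2) and the standard library are available. Lean on these libraries where they do the work, as an engineer would, in place of code of your own. Each camera call takes 0.05 s, during which the arm holds its last target. There are 200 camera calls.

### The job

Check the height of the two or three injectors lying loose on the bare bench to the right of the gauge. First raise the gauge head fully by its handle. Slide the lock bar aside to free the gauge's tray, pull the tray fully out, lay each injector in a seat of its own between the rubber pins with its thin nozzle tip towards the front (robot side), then push the tray fully home, slide the lock bar fully back, and last lower the head fully again so that the sprung feet press on the injectors, and leave it so. Leave the brush, tape, grease tin and spanner where they lie.

Things in the scene. Friction and masses are not known exactly. Their poses are not given: they have to be found in the camera images.
- gauge: fixed bench gauge. Frame: x points to its back, y to its left, z up; origin on the bench under the centre of the tray when home. Steel base plate 200 x 290 x 10 mm (x -125 to 75 mm, y +-145 mm). Two upright posts 14 mm thick, 183 mm high, at x = -8 mm, y = +-124 mm, carry the gauge head, a grey cross beam 28 x 216 x 22 mm whose underside is 117 mm above the bench when up. All tray, bar and head motion is along this frame's axes.
- tray (a joint): position of the aluminium tray, m: 0 fully home under the head, 0.12 fully out towards the front (gauge -x). Held by about 3 N of friction; stays where left. Tray plate 135 x 206 mm, top 22 mm above the bench, carrying two cross bars with three seats side by side, 75 mm apart. Blocked while the lock bar is in.
- tray_handle (a point): centre of the tray's handle, a level round steel bar 12 mm thick, 56 mm long between its two uprights, running along gauge y, 75 mm above the bench, standing beside the tray's front right corner; moves with the tray.
- lock_bar (a joint): position of the lock bar, m: 0 fully in (its end stands before the tray's front edge and locks it), 0.028 fully out to the left (gauge +y; tray free). It can go in only when the tray is home or clear of it. About 2.5 N of friction; stays where left.
- lock_knob (a point): grip point on the lock bar's upright round knob at the front left of the gauge: stem 16 mm thick, with a 20 mm cap from 11 to 17 mm above this point (cap top 72 mm above the bench); this point is 55 mm above the bench; moves with the bar.
- head (a joint): position of the gauge head, m: 0 fully up, 0.045 fully down (stop); it starts well down, over empty seats. About 9 N of friction; stays where left; with three injectors lowering takes up to about 17 N.
- head_handle (a point): centre of the head's handle, a level round steel bar 12 mm thick, 60 mm long between its uprights, along gauge y, 36 mm above the beam's top face; 175 mm above the bench when the head is up; moves with the head.
- seat_1 (a point): left seat of the tray: the point, 34 mm above the bench, where the underside of a seated injector's body rests, below its mid point; axes as the gauge's; moves with the tray. The injector lies along x on two cross bars (12 mm wide, 36 mm before and behind this point, 12 mm high) between two pairs of round-topped rubber pins, 31 mm apart inside, 10 mm thick, rising 19 mm above the bars. Between the cross bars the tray's plate lies 12 mm below this point.
- foot_1 (a joint): how far the sprung foot over the left seat is pushed up into the head, m: 0 free (over an empty seat), about 0.007 over an injector with the head fully down. Spring 250 N/m with 1.3 N at 0.
- seat_2 (a point): middle seat of the tray: the point, 34 mm above the bench, where the underside of a seated injector's body rests, below its mid point; axes as the gauge's; moves with the tray. The injector lies along x on two cross bars (12 mm wide, 36 mm before and behind this point, 12 mm high) between two pairs of round-topped rubber pins, 31 mm apart inside, 10 mm thick, rising 19 mm above the bars. Between the cross bars the tray's plate lies 12 mm below this point.
- foot_2 (a joint): how far the sprung foot over the middle seat is pushed up into the head, m: 0 free (over an empty seat), about 0.007 over an injector with the head fully down. Spring 250 N/m with 1.3 N at 0.
- seat_3 (a point): right seat of the tray: the point, 34 mm above the bench, where the underside of a seated injector's body rests, below its mid point; axes as the gauge's; moves with the tray. The injector lies along x on two cross bars (12 mm wide, 36 mm before and behind this point, 12 mm high) between two pairs of round-topped rubber pins, 31 mm apart inside, 10 mm thick, rising 19 mm above the bars. Between the cross bars the tray's plate lies 12 mm below this point.
- foot_3 (a joint): how far the sprung foot over the right seat is pushed up into the head, m: 0 free (over an empty seat), about 0.007 over an injector with the head fully down. Spring 250 N/m with 1.3 N at 0.
- injector_a_mid (a point): mid point of the body of a grey-white steel rail injector 190 mm long, half-way up its 25 mm body (12.5 mm above what it lies on): grip it here across the 25 mm width. Its own y axis runs along it, from the thin nozzle tip towards the black plug; z up; the body reaches 50 mm either way along y. A small inlet stud stands up 48 mm above the underside, 15 to 35 mm from here towards the plug (the feet land 8 mm on the tip side of here). May be absent. Weighs 0.37 to 0.62 kg.
- injector_a_tip (a point): end of the same injector's thin nozzle, 108 mm from its mid point.
- injector_b_mid (a point): mid point of the body of a grey-white steel rail injector 181 mm long, half-way up its 25 mm body (12.5 mm above what it lies on): grip it here across the 25 mm width. Its own y axis runs along it, from the thin nozzle tip towards the black plug; z up; the body reaches 50 mm either way along y. A small inlet stud stands up 48 mm above the underside, 15 to 35 mm from here towards the plug (the feet land 8 mm on the tip side of here). May be absent. Weighs 0.37 to 0.62 kg.
- injector_b_tip (a point): end of the same injector's thin nozzle, 106 mm from its mid point.
- injector_c_mid (a point): mid point of the body of a grey-white steel rail injector 182 mm long, half-way up its 25 mm body (12.5 mm above what it lies on): grip it here across the 25 mm width. Its own y axis runs along it, from the thin nozzle tip towards the black plug; z up; the body reaches 50 mm either way along y. A small inlet stud stands up 48 mm above the underside, 15 to 35 mm from here towards the plug (the feet land 8 mm on the tip side of here). May be absent. Weighs 0.37 to 0.62 kg.
- injector_c_tip (a point): end of the same injector's thin nozzle, 106 mm from its mid point.
- brass_brush: wooden brush, 22 x 210 x 26 mm, to be left alone
- tape: roll of black tape, 58 mm across, to be left alone
- grease_tin: round tin, 68 mm across, 34 mm high, to be left alone
- spanner: combination spanner, 27 x 164 x 7 mm, to be left alone
There are look-alikes about, which are no part of the job. Leave any blue look-alike of the part that bears injector_b_mid alone.

How it is judged (in metres and radians):
On the way, in this order (a step that is already met when the one before it is completed fails the run):
1. the lock bar is slid out while the tray is still home (value of joint lock_bar above 0.022 m and value of joint tray below 0.012 m), for 0.1 s.
2. the tray is pulled out, the gauge head raised (value of joint tray above 0.105 m and value of joint head below 0.012 m), for 0.1 s.
3. every injector lies in a seat of the pulled-out tray, nozzle tip to the front (value of joint tray above 0.1 m and ((x of injector_a_mid in the frame of seat_1 between -0.015 and 0.015 m and y of injector_a_mid in the frame of seat_1 between -0.008 and 0.008 m and z of injector_a_mid in the frame of seat_1 between 0.006 and 0.018 m and x of injector_a_tip in the frame of seat_1 below -0.08 m) or (x of injector_a_mid in the frame of seat_2 between -0.015 and 0.015 m and y of injector_a_mid in the frame of seat_2 between -0.008 and 0.008 m and z of injector_a_mid in the frame of seat_2 between 0.006 and 0.018 m and x of injector_a_tip in the frame of seat_2 below -0.08 m) or (x of injector_a_mid in the frame of seat_3 between -0.015 and 0.015 m and y of injector_a_mid in the frame of seat_3 between -0.008 and 0.008 m and z of injector_a_mid in the frame of seat_3 between 0.006 and 0.018 m and x of injector_a_tip in the frame of seat_3 below -0.08 m)) and ((x of injector_b_mid in the frame of seat_1 between -0.015 and 0.015 m and y of injector_b_mid in the frame of seat_1 between -0.008 and 0.008 m and z of injector_b_mid in the frame of seat_1 between 0.006 and 0.018 m and x of injector_b_tip in the frame of seat_1 below -0.08 m) or (x of injector_b_mid in the frame of seat_2 between -0.015 and 0.015 m and y of injector_b_mid in the frame of seat_2 between -0.008 and 0.008 m and z of injector_b_mid in the frame of seat_2 between 0.006 and 0.018 m and x of injector_b_tip in the frame of seat_2 below -0.08 m) or (x of injector_b_mid in the frame of seat_3 between -0.015 and 0.015 m and y of injector_b_mid in the frame of seat_3 between -0.008 and 0.008 m and z of injector_b_mid in the frame of seat_3 between 0.006 and 0.018 m and x of injector_b_tip in the frame of seat_3 below -0.08 m)) and ((x of injector_c_mid in the frame of seat_1 between -0.015 and 0.015 m and y of injector_c_mid in the frame of seat_1 between -0.008 and 0.008 m and z of injector_c_mid in the frame of seat_1 between 0.006 and 0.018 m and x of injector_c_tip in the frame of seat_1 below -0.08 m) or (x of injector_c_mid in the frame of seat_2 between -0.015 and 0.015 m and y of injector_c_mid in the frame of seat_2 between -0.008 and 0.008 m and z of injector_c_mid in the frame of seat_2 between 0.006 and 0.018 m and x of injector_c_tip in the frame of seat_2 below -0.08 m) or (x of injector_c_mid in the frame of seat_3 between -0.015 and 0.015 m and y of injector_c_mid in the frame of seat_3 between -0.008 and 0.008 m and z of injector_c_mid in the frame of seat_3 between 0.006 and 0.018 m and x of injector_c_tip in the frame of seat_3 below -0.08 m))), for 0.2 s.
4. the tray is home and the lock bar is back in (value of joint each of tray, lock_bar below 0.006 m), for 0.2 s.
5. the gauge head is down again (value of joint head above 0.039 m), for 0.2 s.
At the end, for the whole second after the job is handed in: Tray home within 6 mm, lock bar in within 6 mm, head down past 39 mm of its 45 mm; every injector present lies in a seat (within 15 mm along and 8 mm across, nozzle tip to the front), and the foot above it is pushed in more than 3 mm (all of step 4 and value of joint head above 0.039 m and ((x of injector_a_mid in the frame of seat_1 between -0.015 and 0.015 m and y of injector_a_mid in the frame of seat_1 between -0.008 and 0.008 m and z of injector_a_mid in the frame of seat_1 between 0.006 and 0.018 m and x of injector_a_tip in the frame of seat_1 below -0.08 m and value of joint foot_1 above 0.003 m) or (x of injector_a_mid in the frame of seat_2 between -0.015 and 0.015 m and y of injector_a_mid in the frame of seat_2 between -0.008 and 0.008 m and z of injector_a_mid in the frame of seat_2 between 0.006 and 0.018 m and x of injector_a_tip in the frame of seat_2 below -0.08 m and value of joint foot_2 above 0.003 m) or (x of injector_a_mid in the frame of seat_3 between -0.015 and 0.015 m and y of injector_a_mid in the frame of seat_3 between -0.008 and 0.008 m and z of injector_a_mid in the frame of seat_3 between 0.006 and 0.018 m and x of injector_a_tip in the frame of seat_3 below -0.08 m and value of joint foot_3 above 0.003 m)) and ((x of injector_b_mid in the frame of seat_1 between -0.015 and 0.015 m and y of injector_b_mid in the frame of seat_1 between -0.008 and 0.008 m and z of injector_b_mid in the frame of seat_1 between 0.006 and 0.018 m and x of injector_b_tip in the frame of seat_1 below -0.08 m and value of joint foot_1 above 0.003 m) or (x of injector_b_mid in the frame of seat_2 between -0.015 and 0.015 m and y of injector_b_mid in the frame of seat_2 between -0.008 and 0.008 m and z of injector_b_mid in the frame of seat_2 between 0.006 and 0.018 m and x of injector_b_tip in the frame of seat_2 below -0.08 m and value of joint foot_2 above 0.003 m) or (x of injector_b_mid in the frame of seat_3 between -0.015 and 0.015 m and y of injector_b_mid in the frame of seat_3 between -0.008 and 0.008 m and z of injector_b_mid in the frame of seat_3 between 0.006 and 0.018 m and x of injector_b_tip in the frame of seat_3 below -0.08 m and value of joint foot_3 above 0.003 m)) and ((x of injector_c_mid in the frame of seat_1 between -0.015 and 0.015 m and y of injector_c_mid in the frame of seat_1 between -0.008 and 0.008 m and z of injector_c_mid in the frame of seat_1 between 0.006 and 0.018 m and x of injector_c_tip in the frame of seat_1 below -0.08 m and value of joint foot_1 above 0.003 m) or (x of injector_c_mid in the frame of seat_2 between -0.015 and 0.015 m and y of injector_c_mid in the frame of seat_2 between -0.008 and 0.008 m and z of injector_c_mid in the frame of seat_2 between 0.006 and 0.018 m and x of injector_c_tip in the frame of seat_2 below -0.08 m and value of joint foot_2 above 0.003 m) or (x of injector_c_mid in the frame of seat_3 between -0.015 and 0.015 m and y of injector_c_mid in the frame of seat_3 between -0.008 and 0.008 m and z of injector_c_mid in the frame of seat_3 between 0.006 and 0.018 m and x of injector_c_tip in the frame of seat_3 below -0.08 m and value of joint foot_3 above 0.003 m))); the robot touches nothing.
It fails at once if the brush, tape, grease tin or spanner is shifted more than 40 mm (distance of any of brass_brush, tape, grease_tin, spanner from where it was at the start of the episode above 0.04 m).
Of injector_a, injector_b, injector_c only 2 to 3 are there at a start; the rules pass over those that are not, and their reading is None.
At some moment in a run one of injector_a, injector_b, injector_c may be knocked a few centimetres aside while the robot is not near it.
Once in a run the grip may slacken for a moment while it holds something.
It also fails if it takes over 210 s, if anything falls off the work surface, if the arm or the gripper's body presses on something with over 40 N, if the wrist force passes 120 N, or if a joint passes its speed limit or range.

## Working session

There is one attempt and no reset: what is moved stays moved. The work goes in short steps, Python scripts to look and compute and a shell command to move; the robot and the scene stay as the last step left them, time stands still between calls to the robot, and variables do not carry over. Pictures are saved under pics/ and viewed, about 12 in all and at most 16, crops included, and the job is handed in when it is done.

```bash
mkdir -p pics; ls; python3 - <<'E'
from plant import ctrl
import cv2
print(ctrl.observe())
for n in ("scene","top"):
    im=ctrl.read_camera(n); cv2.imwrite(f"pics/{n}0.png",cv2.resize(im[:,:,::-1],(800,600),interpolation=cv2.INTER_CUBIC))
    print(n,ctrl.camera_model(n))
    for t in ("gauge","tray_handle","lock_knob","head_handle","injector_a_mid","injector_a_tip"):
        print(t,[(([round(v) for v in d["bbox"]]),round(d["p"],2)) for d in ctrl.find_in(n,t)])
E
```

```text
pics
{'time_s': 0.0, 'joint_positions': array([ 1.07849373,  0.59215286,  0.04828098,  1.60985818, -0.03337427,
        0.94266888, -0.03370097]), 'qvel': array([ 1.53140588e-04,  2.46794712e-04, -5.80402980e-05, -1.70074580e-03,
        2.10390824e-04,  4.27732458e-05,  8.63322093e-04]), 'joint_efforts': array([ 8.47608447e-06, -5.48696887e+01,  1.54607624e+00, -1.98128879e+01,
        9.28383437e-03,  8.74972204e-03,  9.47765706e-07]), 'position': array([ 281.23566603, -667.31880709,  230.1026644 ]), 'tool_rot': array([ 9.80179700e-01,  1.98107177e-01, -2.55491256e-04, -1.11230115e-03]), 'force': array([0.38210023, 0.27411573, 0.64098737]), 'moment': array([0.01919648, 0.00121193, 0.00480109]), 'gripper_width': 85.10713246724865}
scene {'fx': 492.6870241987946, 'fy': 492.6870241987946, 'cx': 268.26044758059896, 'cy': 213.11115310624243, 'rvec': array([ 1.13739156, -2.18895177,  1.13451684]), 'tvec': array([ 177.03721288,  393.08163303, 1340.81568207])}
gauge [([142, 190, 246, 279], 0.86), ([160, 218, 244, 262], 0.23)]
tray_handle [([157, 217, 243, 264], 0.72), ([298, 191, 315, 202], 0.41)]
lock_knob [([158, 259, 184, 278], 0.62)]
head_handle [([156, 204, 218, 245], 0.83), ([157, 220, 246, 260], 0.25)]
injector_a_mid [([275, 227, 308, 252], 0.52)]
injector_a_tip [([276, 226, 311, 257], 0.52)]
top {'fx': 463.09413820133835, 'fy': 463.09413820133835, 'cx': 280.45004600861495, 'cy': 212.74590918964708, 'rvec': array([ 2.16299605, -2.0015009 ,  0.26177962]), 'tvec': array([-199.90181397,  521.08808727, 1210.677433  ])}
gauge [([136, 138, 261, 206], 0.85)]
tray_handle [([164, 147, 259, 200], 0.92)]
lock_knob [([137, 186, 173, 200], 0.45)]
head_handle [([144, 148, 245, 166], 0.62)]
injector_a_mid [([293, 214, 303, 274], 0.48)]
injector_a_tip [([294, 212, 302, 277], 0.79), ([163, 147, 258, 195], 0.28)]
```

View pics/top0.png

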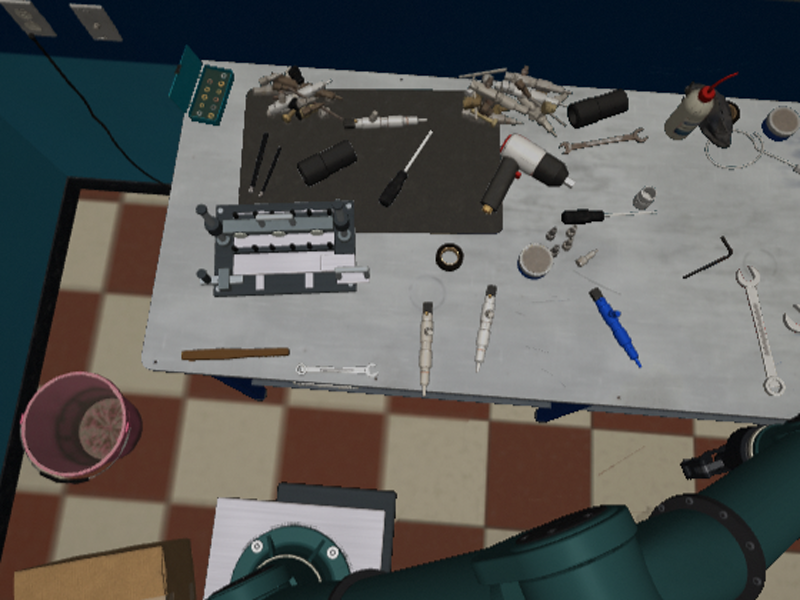

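View pics/scene0.png

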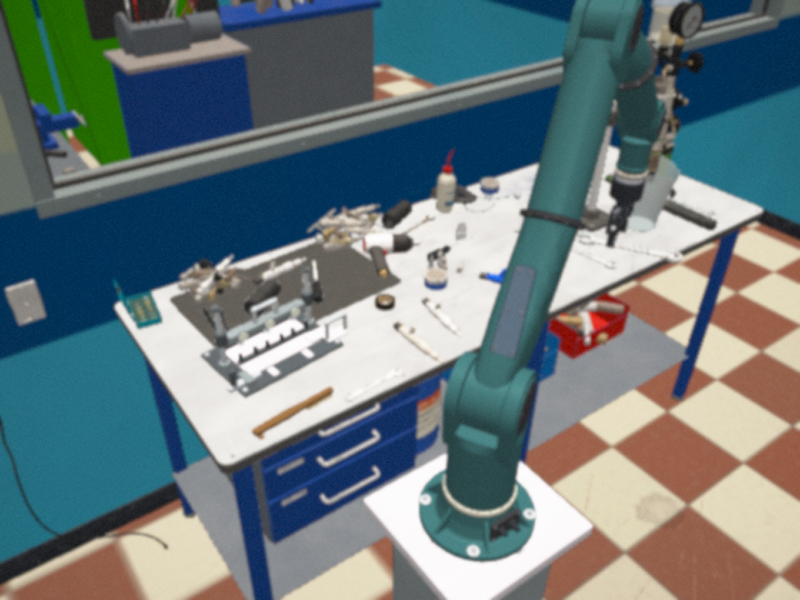

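The top view shows the gauge at about (285,250), in the 800-px picture. Two white injectors lie on bare bench at (427,347) and (486,327), tips towards the robot. The blue one and the one on the mat are look-alikes. I'll take crops to measure from.

```bash
cat > h.py <<'E'
import numpy as np, cv2
from plant import ctrl
from scipy.spatial.transform import Rotation as R
from scipy.optimize import least_squares
def cam(n):
    m=ctrl.camera_model(n); K=np.array([[m["fx"],0,m["cx"]],[0,m["fy"],m["cy"]],[0,0,1]])
    return K,np.array(m["rvec"]),np.array(m["tvec"])
def proj(n,P):
    K,r,t=cam(n); return cv2.projectPoints(np.atleast_2d(np.float64(P)),r,t,K,None)[0][:,0]
def onplane(n,uv,z):
    K,r,t=cam(n); M=cv2.Rodrigues(r)[0]
    uv=np.atleast_2d(uv); d=(np.linalg.inv(K)@np.c_[uv,np.ones(len(uv))].T).T@M; c=-M.T@t
    return c+d*((z-c[2])/d[:,2])[:,None]
def crop(n,x0,y0,w,h,s,name,im=None):
    im=ctrl.read_camera(n) if im is None else im
    c=cv2.resize(im[y0:y0+h,x0:x0+w,::-1],None,fx=s,fy=s,interpolation=cv2.INTER_CUBIC)
    for x in range((x0+9)//10*10,x0+w,10):
        cv2.line(c,(int((x-x0+.5)*s),0),(int((x-x0+.5)*s),4 if x%50 else 14),(0,255,255),1)
        if x%20==0: cv2.putText(c,str(x),(int((x-x0)*s),24),0,.35,(0,255,255),1)
    for y in range((y0+9)//10*10,y0+h,10):
        cv2.line(c,(0,int((y-y0+.5)*s)),(4 if y%50 else 14,int((y-y0+.5)*s)),(0,255,255),1)
        if y%20==0: cv2.putText(c,str(y),(8,int((y-y0)*s)+4),0,.35,(0,255,255),1)
    cv2.imwrite(f"pics/{name}.png",c); return im
def st():
    o=ctrl.observe(); print("t",round(o["time_s"],2),"tcp",np.round(o["position"],1),"F",np.round(o["force"],1),"w",round(o["gripper_width"],1))
    Rm=R.from_quat(o["tool_rot"]).as_matrix(); print("axes x",Rm[:,0].round(3),"y",Rm[:,1].round(3),"z",Rm[:,2].round(3),"j",np.round(o["joint_positions"],2)); return o
def rel(target,yaxis=None,grasp=True,zaxis=(0,0,-1)):
    """shift in tool axes (cm) to bring the grasp point(19 back) or TCP to target, and turn (deg rotvec, tool) for jaws along yaxis"""
    o=ctrl.observe(); M=R.from_quat(o["tool_rot"]).as_matrix(); p=np.array(o["position"])
    z=np.array(zaxis,float); y=np.array(yaxis if yaxis is not None else M[:,1],float); y-=z*(y@z); y/=np.linalg.norm(y)
    if y@M[:,1]<0: y=-y
    T=np.c_[np.cross(y,z),y,z]
    q=np.array(target,float)+(19*z if grasp else 0)
    print("shift cm (present axes)",(M.T@(q-p)/10).round(2),"shift cm (final axes)",(T.T@(q-p)/10).round(2),"turn",np.degrees(R.from_matrix(M.T@T).as_rotvec()).round(1))
E
python3 - <<'E'
from h import *
crop("top",130,130,140,85,5.7,"gt")
crop("scene",135,185,120,95,6.5,"gs")
for nm,p in (("inj1",[[299,212],[297.5,276]]),("inj2",[[344,200],[336,259]])): print(nm,onplane("top",p,12.5).round(1))
E
```

```text
inj1 [[ 555.6 -211.3   12.5]
 [ 371.6 -219.4   12.5]]
inj2 [[ 601.8 -339.2   12.5]
 [ 427.5 -324.1   12.5]]
```

View pics/gt.png

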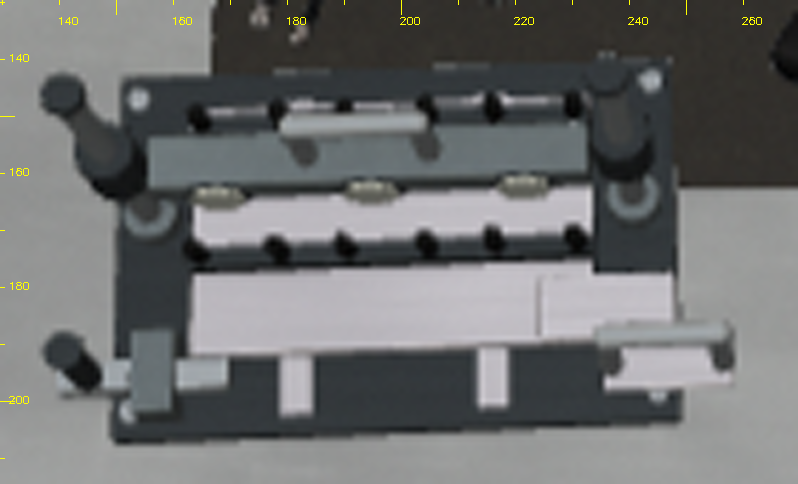

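View pics/gs.png

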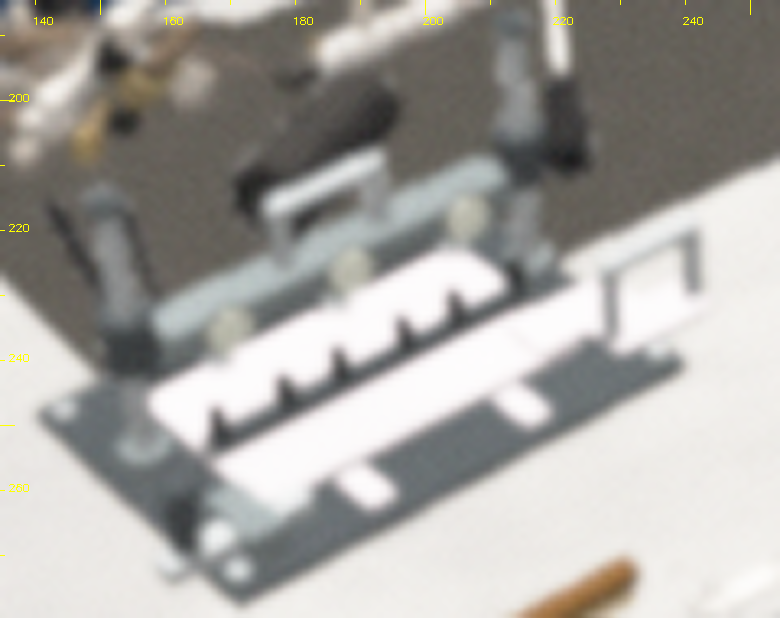

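```bash
cat > fit.py <<'E'
from h import *
# gauge-frame corner, camera, pixel
t=lambda x,y:(130+x/5.7-.5,130+y/5.7-.5); s=lambda x,y:(135+x/6.5-.5,185+y/6.5-.5)
obs=[("top",(-125,145,10),t(114,440)),("top",(-125,-145,10),t(682,419)),("top",(75,145,10),t(122,78)),("top",(75,-145,10),t(668,60)),
("scene",(-125,145,5),s(242,602)),("scene",(-125,-145,5),s(684,364)),("scene",(75,145,5),s(40,414)),
("top",(-8,124,183),t(62,95)),("top",(-8,-124,183),t(608,82)),("scene",(-8,124,183),s(103,195)),("scene",(-8,-124,183),s(514,22))]
def G(q,P):
    c,s_=np.cos(q[2]),np.sin(q[2]); P=np.atleast_2d(np.float64(P)); return np.c_[q[0]+c*P[:,0]-s_*P[:,1],q[1]+s_*P[:,0]+c*P[:,1],P[:,2]]
f=lambda q:np.concatenate([proj(n,G(q,g))[0]-uv for n,g,uv in obs])
r=least_squares(f,[700,100,0],x_scale=[10,10,.1],loss="soft_l1")
q=r.x
if __name__=="__main__":
    print(q,np.degrees(q[2])); print(f(q).reshape(-1,2).round(1))
    K,rv,tv=cam("top"); print("camC",(-cv2.Rodrigues(rv)[0].T@tv).round())
    inv=lambda W:(np.c_[W[:,0]-q[0],W[:,1]-q[1]]@np.array([[np.cos(q[2]),-np.sin(q[2])],[np.sin(q[2]),np.cos(q[2])]])).round(1)
    print("tray handle ends in gauge",inv(onplane("top",[t(598,335),t(733,330)],75)))
    for z in (130,140): print("head handle ends",z,inv(onplane("top",[t(283,127),t(427,120)],z)))
    print("knob cap",inv(onplane("top",[t(65,348)],72)))
    # head handle triangulate
    T=[onplane("top",[t(355,124)],z)[0] for z in (120,130,140,150,160,175)]
    print("head mid px in scene for z",[(z,proj("scene",W)[0].round(1)) for z,W in zip((120,130,140,150,160,175),T)],"seen",np.round(s(325,186),1))
    T=[onplane("top",[t(665,333)],z)[0] for z in (65,75,85)]
    print("tray handle", [proj("scene",W)[0].round(1) for W in T], np.round(s(650,253),1))
    print("knob", [proj("scene",onplane("top",[t(65,348)],z)[0])[0].round(1) for z in (60,72,80)], np.round(s(185,498),1))
E
python3 fit.py
```

```text
[6.77302326e+02 9.27403044e+01 1.16408692e-01] 6.66972672574042
[[-0.6  0.6]
 [ 0.1  0.6]
 [ 0.2 -0.1]
 [ 1.1 -0.3]
 [-0.4  0.8]
 [ 1.2  0.2]
 [-0.8  0.3]
 [ 0.1 -0.2]
 [ 0.  -1.2]
 [ 0.2  0.3]
 [-0.3 -0.7]]
camC [ 214. -177. 1304.]
tray handle ends in gauge [[ -97.5 -108.3]
 [ -97.4 -174.1]]
head handle ends 130 [[ -5.9  35. ]
 [ -4.9 -33.3]]
head handle ends 140 [[-10.   32.9]
 [ -9.  -34.9]]
knob cap [[-93.3 151.6]]
head mid px in scene for z [(120, array([183.3, 215.3])), (130, array([184.2, 213.2])), (140, array([185. , 211.1])), (150, array([185.9, 209. ])), (160, array([186.8, 206.9])), (175, array([188.1, 203.6]))] seen [184.5 213.1]
tray handle [array([233.9, 223.8]), array([234.5, 221.9]), array([235.1, 219.9])] [234.5 223.4]
knob [array([160.6, 260.9]), array([161.7, 258.2]), array([162.5, 256.3])] [163.  261.1]
```

The gauge is at (677,93), yaw 6.7°, with residuals of about 1 px. The head handle is at z≈132, so the head is nearly fully down. First I turn the tool so the jaws lie along gauge x.

```bash
cat >> h.py <<'E'
q0=[677.3,92.7,0.1164]
def g2w(x,y,z):
    c,s=np.cos(q0[2]),np.sin(q0[2]); return np.array([q0[0]+c*x-s*y,q0[1]+s*x+c*y,z])
GX=np.array([np.cos(q0[2]),np.sin(q0[2]),0]); GY=np.array([-GX[1],GX[0],0])
E
python3 - <<'E'
from h import *
st(); rel(g2w(-8,0,250),GX)
E
```

```text
t 0.8 tcp [ 281.6 -668.1  231.3] F [ 0.2 -0.4 -0.1] w 85.8
axes x [0.922 0.388 0.   ] y [ 0.388 -0.922  0.   ] z [ 0. -0. -1.] j [ 1.08  0.59  0.05  1.61 -0.03  0.94 -0.03]
shift cm (present axes) [ 6.525e+01 -5.496e+01  3.000e-02] shift cm (final axes) [7.097e+01 4.734e+01 3.000e-02] turn [  0.    0.  -73.8]
```

```bash
python3 -m handwheel '0 0 -3 0 0 -10 -1;0 0 -3 0 0 -10 -1;0 0 -3 0 0 -10 -1;0 0 0 0 0 -10 -1;0 0 0 0 0 -10 -1;0 0 0 0 0 -10 -1;0 0 0 0 0 -10 -1;0 0 0 0 0 -3.8 -1' 60; python3 -m handwheel '5 2.5 0 0 0 0 -1;5 2.5 0 0 0 0 -1;5 2.5 0 0 0 0 -1;5 2.5 0 0 0 0 -1;5 2.5 0 0 0 0 -1;5 2.5 0 0 0 0 -1;5 2.5 0 0 0 0 -1;5 2.5 0 0 0 0 -1;5 2.5 0 0 0 0 -1;5 2.5 0 0 0 0 -1'; python3 -c "
from h import *
st(); rel(g2w(-8,0,230),GX)"
```

```text
time_s: 1.8
position: [281.2, -668.2, 321.2]
tool_rot: [0.664, 0.748, 0.0, -0.0]
force: [-0.4, -0.1, -0.8]
gripper_width: 85.3
time_s: 3.05
position: [472.4, -141.0, 321.7]
tool_rot: [0.665, 0.747, 0.0, 0.001]
force: [0.2, -0.4, -1.0]
gripper_width: 85.0
t 3.05 tcp [ 472.4 -141.   321.7] F [ 0.2 -0.4 -1. ] w 85.0
axes x [-0.115  0.993 -0.001] y [0.993 0.115 0.001] z [ 0.001 -0.001 -1.   ] j [ 0.62  0.22 -0.5   2.    0.13  0.95  0.17]
shift cm (present axes) [20.86 22.24 11.08] shift cm (final axes) [20.83 22.26 11.07] turn [ 0.1  0.  -0. ]
```

```bash
python3 -m handwheel '5.2 5.5 0 0 0 0 -1;5.2 5.5 0 0 0 0 -1;5.2 5.6 0 0 0 0 -1;5.25 5.65 0 0 0 0 -1;0 0 5 0 0 0 -1;0 0 5 0 0 0 -1;0 0 1.1 0 0 0 -1;0 0 4 0 0 0 -1;0 0 3 0 0 0 -1;0 0 2.7 0 0 0 -1'; python3 -c "
from h import *
st(); rel(g2w(-8,0,132),GX)
crop('scene',120,140,160,130,5,'hh')"
```

```text
time_s: 4.3
position: [637.3, 48.2, 115.0]
tool_rot: [0.665, 0.747, 0.003, 0.003]
force: [5.5, -1.0, 2.9]
gripper_width: 85.4
t 4.3 tcp [637.3  48.2 115. ] F [ 5.5 -1.   2.9] w 85.4
axes x [-0.115  0.993 -0.   ] y [0.993 0.115 0.008] z [ 0.008  0.001 -1.   ] j [ 0.15  0.66 -0.43  1.88  0.42  0.68 -0.42]
shift cm (present axes) [3.97 3.68 0.23] shift cm (final axes) [3.96 3.69 0.2 ] turn [ 0.5  0.  -0.1]
```

View pics/hh.png

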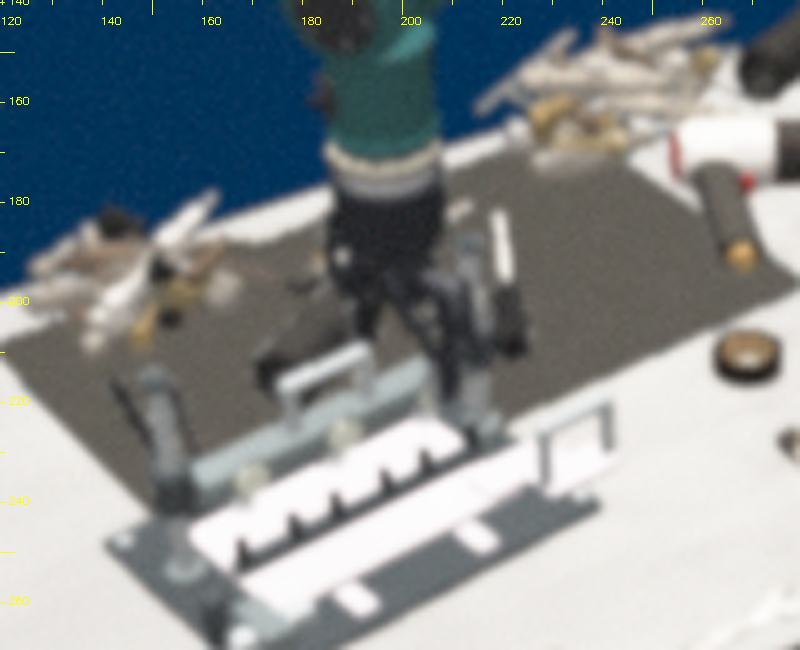

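The rows fell short because of joint speed, so the gripper stands 40 mm off the handle, to its right. I go back up, shift, and come down in smaller rows.

```bash
python3 -m handwheel '0 0 -4 0 0 0 -1;0 0 -4 0 0 0 -1;1.3 1.2 0 0 0 0 -1;1.3 1.2 0 0 0 0 -1;1.3 1.2 0 0 0 0 -1;0 0 0 0 0 0 -1'; python3 -c "
from h import *
st(); rel(g2w(-8,0,132),GX)"
```

```text
time_s: 5.1
position: [664.8, 94.0, 192.4]
tool_rot: [0.664, 0.748, 0.0, -0.001]
force: [-0.3, 0.3, -0.3]
gripper_width: 85.7
t 5.1 tcp [664.8  94.  192.4] F [-0.3  0.3 -0.3] w 85.7
axes x [-0.119  0.993  0.002] y [ 0.993  0.119 -0.001] z [-0.001  0.001 -1.   ] j [ 0.12  0.61 -0.49  1.75  0.35  0.87 -0.41]
shift cm (present axes) [-0.29  0.43  7.94] shift cm (final axes) [-0.27  0.43  7.94] turn [-0.  -0.1  0.2]
```

```bash
python3 -m handwheel '-0.3 0.4 2 0 0 0 -1;0 0 2 0 0 0 -1;0 0 2 0 0 0 -1;0 0 1.9 0 0 0 -1;0 0 0 0 0 0 -1;0 0 0 0 0 0 1;0 0 0 0 0 0 1;0 0 0 0 0 0 1;0 0 0 0 0 0 1;0 0 0 0 0 0 1' 60; python3 -c "
from h import *
st(); rel(g2w(-8,0,132),GX)"
```

```text
time_s: 6.35
position: [670.2, 89.0, 115.0]
tool_rot: [0.665, 0.747, 0.001, 0.001]
force: [1.2, -0.1, 0.5]
gripper_width: 9.8
t 6.35 tcp [670.2  89.  115. ] F [ 1.2 -0.1  0.5] w 9.8
axes x [-0.116  0.993  0.   ] y [0.993 0.116 0.003] z [ 0.003  0.001 -1.   ] j [ 0.09  0.7  -0.44  1.79  0.42  0.74 -0.45]
shift cm (present axes) [ 0.29 -0.05  0.2 ] shift cm (final axes) [ 0.29 -0.05  0.2 ] turn [ 0.2 -0.  -0. ]
```

```bash
python3 -m handwheel '0 0 0 0 0 0 1;0 0 -0.8 0 0 0 1;0 0 -0.8 0 0 0 1;0 0 -0.8 0 0 0 1;0 0 -0.8 0 0 0 1;0 0 -0.8 0 0 0 1;0 0 -0.5 0 0 0 1;0 0 -0.3 0 0 0 1;0 0 0 0 0 0 1' ; python3 -c "
from h import *
st(); crop('scene',120,140,160,130,5,'hh2')"
```

```text
time_s: 7.48
position: [670.1, 89.0, 159.1]
tool_rot: [0.665, 0.747, 0.002, -0.0]
force: [9.5, 1.8, -17.0]
gripper_width: 9.6
t 7.47 tcp [670.1  89.  159.1] F [  9.5   1.8 -17. ] w 9.6
axes x [-0.116  0.993  0.002] y [0.993 0.116 0.002] z [ 0.002  0.002 -1.   ] j [ 0.11  0.65 -0.47  1.77  0.38  0.82 -0.42]
```

View pics/hh2.png

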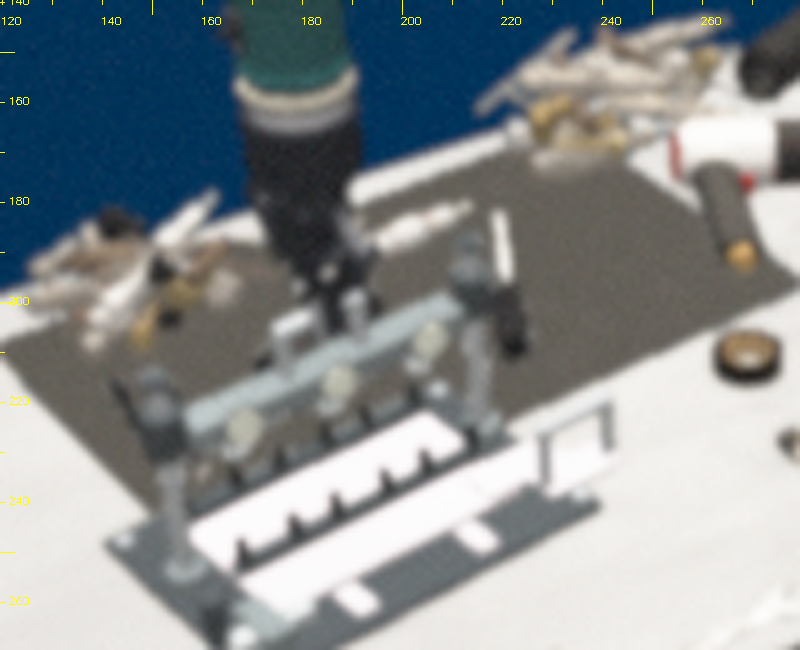

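The beam is now well above the pins. One small extra pull will show whether it is on its stop; then I release and go up.

```bash
python3 -m handwheel '0 0 -0.2 0 0 0 1;0 0 0 0 0 0 1';  python3 -m handwheel '0 0 0.2 0 0 0 0;0 0 0 0 0 0 -1;0 0 0 0 0 0 -1;0 0 0 0 0 0 -1;0 0 -3 0 0 0 -1;0 0 -3 0 0 0 -1;0 0 -3 0 0 0 -1;0 0 0 0 0 0 -1'; python3 -c "
from h import *
st(); rel(g2w(-93,152,130),GX)"
```

```text
time_s: 7.78
position: [670.1, 89.0, 159.2]
tool_rot: [0.665, 0.747, 0.002, -0.0]
force: [12.3, 3.9, -25.8]
gripper_width: 9.5
time_s: 8.78
position: [670.6, 89.6, 255.7]
tool_rot: [0.665, 0.747, 0.002, 0.002]
force: [-0.5, 0.2, -0.2]
gripper_width: 85.4
t 8.78 tcp [670.6  89.6 255.7] F [-0.5  0.2 -0.2] w 85.4
axes x [-0.116  0.993  0.   ] y [0.993 0.116 0.006] z [ 0.006  0.001 -1.   ] j [ 0.14  0.55 -0.51  1.69  0.31  0.98 -0.37]
shift cm (present axes) [15.42 -8.7  14.42] shift cm (final axes) [15.43 -8.6  14.47] turn [ 0.4 -0.  -0. ]
```

```bash
python3 -m handwheel '2.2 -1.25 0 0 0 0 -0.5;2.2 -1.25 0 0 0 0 -0.5;2.2 -1.25 0 0 0 0 -0.5;2.2 -1.25 0 0 0 0 -0.5;2.2 -1.25 0 0 0 0 -0.5;2.2 -1.25 0 0 0 0 -0.5;2.2 -1.1 0 0.3 0 0 -0.5;0 0 0 0 0 0 -0.5'; python3 -m handwheel '0 0 3 0 0 0 -0.5;0 0 3 0 0 0 -0.5;0 0 3 0 0 0 -0.5;0 0 3 0 0 0 -0.5;0 0 2.4 0 0 0 -0.5;0 0 0 0 0 0 -0.5'; python3 -c "
from h import *
st(); rel(g2w(-93,152,55),GX)
crop('scene',120,180,100,100,6,'kn')"
```

```text
time_s: 9.78
position: [562.1, 235.7, 251.8]
tool_rot: [0.662, 0.749, -0.002, -0.003]
force: [-0.3, 0.1, -0.8]
gripper_width: 63.8
time_s: 10.52
position: [563.2, 230.1, 106.0]
tool_rot: [0.665, 0.747, -0.005, -0.003]
force: [1.0, 0.4, 0.5]
gripper_width: 64.1
t 10.53 tcp [563.2 230.1 106. ] F [1.  0.4 0.5] w 64.1
axes x [-0.116  0.993 -0.002] y [ 0.993  0.116 -0.01 ] z [-0.01  -0.003 -1.   ] j [-0.15  0.65 -0.44  1.94  0.44  0.66 -0.75]
shift cm (present axes) [0.24 0.51 7.  ] shift cm (final axes) [0.22 0.44 7.  ] turn [-0.6  0.1 -0. ]
```

View pics/kn.png

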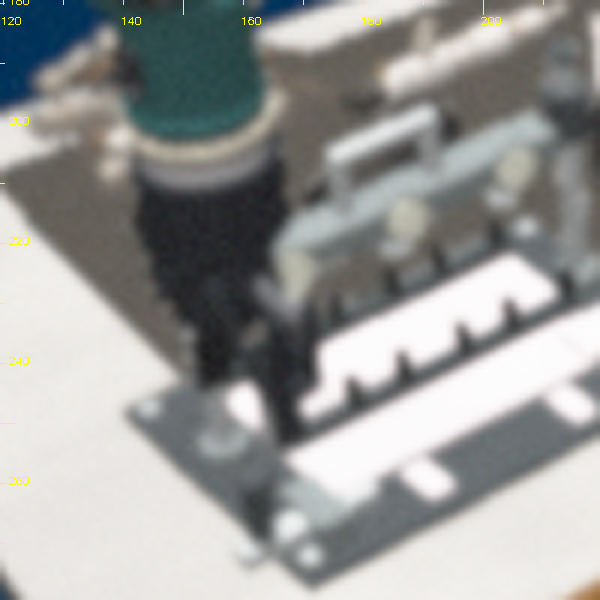

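The gripper is above and around the knob at (163,266), and the head stays up. Going down and gripping.

```bash
python3 -m handwheel '0.2 0.4 0 -0.5 0 0 -0.5;0 0 2.5 0 0 0 -0.5;0 0 2.5 0 0 0 -0.5;0 0 2 0 0 0 -0.5;0 0 0 0 0 0 -0.5;0 0 0 0 0 0 1;0 0 0 0 0 0 1;0 0 0 0 0 0 1;0 0 0 0 0 0 1;0 0 0 0 0 0 1' 50; python3 -c "
from h import *
st(); rel(g2w(-93,152,55),GX)"
```

```text
time_s: 11.82
position: [565.5, 233.9, 39.1]
tool_rot: [0.665, 0.747, -0.001, 0.0]
force: [-6.6, -0.5, 7.1]
gripper_width: 17.5
t 11.82 tcp [565.5 233.9  39.1] F [-6.6 -0.5  7.1] w 17.5
axes x [-0.116  0.993 -0.002] y [ 0.993  0.116 -0.002] z [-0.001 -0.002 -1.   ] j [-0.21  0.74 -0.37  1.96  0.51  0.53 -0.82]
shift cm (present axes) [-0.13  0.16  0.31] shift cm (final axes) [-0.13  0.16  0.31] turn [-0.1  0.1  0. ]
```

```bash
python3 -m handwheel '0.7 0 0 0 0 0 1;0.7 0 0 0 0 0 1;0.7 0 0 0 0 0 1;0.7 0 0 0 0 0 1;0.2 0 0 0 0 0 1;0 0 0 0 0 0 1'; python3 -c "
from h import *
st(); rel(g2w(-93,180,55),GX)"
```

```text
time_s: 12.58
position: [562.2, 261.7, 39.0]
tool_rot: [0.665, 0.747, -0.003, 0.001]
force: [-5.3, -3.7, 7.9]
gripper_width: 17.8
t 12.57 tcp [562.2 261.7  39. ] F [-5.3 -3.7  7.9] w 17.8
axes x [-0.116  0.993 -0.005] y [ 0.993  0.116 -0.002] z [-0.002 -0.005 -1.   ] j [-0.25  0.75 -0.37  1.94  0.5   0.55 -0.86]
shift cm (present axes) [-0.12  0.17  0.3 ] shift cm (final axes) [-0.12  0.17  0.3 ] turn [-0.1  0.3 -0. ]
```

```bash
python3 -m handwheel '0.3 0 0 0 0 0 1;0 0 0 0 0 0 1';  python3 -m handwheel '0 0 0 0 0 0 -0.5;0 0 0 0 0 0 -0.5;0 0 0 0 0 0 -0.5;0 0 0 0 0 0 -0.5;0 0 -3 0 0 0 -0.5;0 0 -3 0 0 0 -0.5;0 0 -3 0 0 0 -0.5;0 0 -3 0 0 0 -0.5;0 0 -2 0 0 0 -0.5;0 0 0 0 0 0 -0.5'; python3 -c "
from h import *
st(); rel(g2w(-97.5,-141,140),GX)
crop('top',130,130,140,85,5.7,'gt2')
for t in ('lock_knob','tray_handle'):print(t,ctrl.find_in('top',t)[:2])"
```

```text
time_s: 12.82
position: [562.2, 261.6, 38.9]
tool_rot: [0.666, 0.746, -0.004, 0.002]
force: [-5.7, -6.5, 10.4]
gripper_width: 17.7
time_s: 14.08
position: [565.5, 267.6, 179.7]
tool_rot: [0.665, 0.747, 0.003, 0.002]
force: [0.1, -0.5, 0.4]
gripper_width: 64.0
t 14.07 tcp [565.5 267.6 179.7] F [ 0.1 -0.5  0.4] w 64.0
axes x [-0.116  0.993  0.001] y [0.993 0.116 0.006] z [ 0.006  0.002 -1.   ] j [-0.17  0.57 -0.49  1.87  0.37  0.79 -0.75]
shift cm (present axes) [-32.78  -0.7    5.82] shift cm (final axes) [-32.77  -0.67   5.87] turn [ 0.4 -0.1 -0. ]
lock_knob [{'bbox': [161.5, 157.6, 255.0, 198.8], 'p': 0.54}]
tray_handle [{'bbox': [162.1, 154.7, 258.5, 198.6], 'p': 0.82}]
```

View pics/gt2.png

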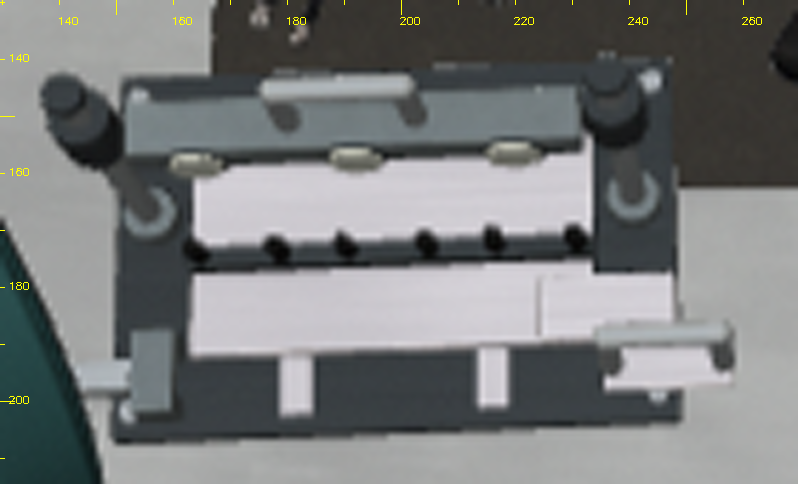

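The lock bar is fully out: its end is clear of the tray and it sits on the stop. Next, the tray handle.

```bash
python3 -m handwheel '-3.5 0 0 0 0 0 -0.5;-3.5 0 0 0 0 0 -0.5;-3.5 0 0 0 0 0 -0.5;-3.5 0 0 0 0 0 -0.5;-3.5 0 0 0 0 0 -0.5;-3.5 0 0 0 0 0 -0.5;-3.5 0 0 0 0 0 -0.5;-3.5 0 0 0 0 0 -0.5;-3.5 0 0 0 0 0 -0.5;0 0 0 0 0 0 -0.5'; python3 -c "
from h import *
st(); rel(g2w(-97.5,-141,75),GX)"
```

```text
time_s: 15.48
position: [600.2, -50.5, 176.4]
tool_rot: [0.667, 0.745, -0.0, 0.001]
force: [0.3, 0.4, -0.3]
gripper_width: 64.5
t 15.47 tcp [600.2 -50.5 176.4] F [ 0.3  0.4 -0.3] w 64.5
axes x [-0.109  0.994 -0.002] y [0.994 0.109 0.   ] z [ 0.    -0.002 -1.   ] j [ 0.36  0.55 -0.49  1.92  0.37  0.76 -0.23]
shift cm (present axes) [-0.76 -0.43 12.04] shift cm (final axes) [-0.77 -0.43 12.04] turn [ 0.   0.1 -0.4]
```

```bash
python3 -m handwheel '-0.8 -0.4 2 0 0 -0.4 -0.5;0 0 2.5 0 0 0 -0.5;0 0 2.5 0 0 0 -0.5;0 0 2.5 0 0 0 -0.5;0 0 2.5 0 0 0 -0.5;0 0 0 0 0 0 1;0 0 0 0 0 0 1;0 0 0 0 0 0 1;0 0 0 0 0 0 1;0 0 0 0 0 0 1' 60; python3 -c "
from h import *
st(); rel(g2w(-97.5,-141,75),GX)"
```

```text
time_s: 16.73
position: [594.5, -54.3, 58.9]
tool_rot: [0.662, 0.749, -0.002, -0.001]
force: [-6.5, 0.6, 3.7]
gripper_width: 9.8
t 16.73 tcp [594.5 -54.3  58.9] F [-6.5  0.6  3.7] w 9.8
axes x [-0.122  0.992 -0.001] y [ 0.992  0.122 -0.003] z [-0.003 -0.001 -1.   ] j [ 0.29  0.7  -0.39  1.99  0.5   0.55 -0.33]
shift cm (present axes) [-0.46  0.18  0.29] shift cm (final axes) [-0.46  0.18  0.29] turn [-0.2  0.   0.4]
```

```bash
python3 -m handwheel '0 -1.3 0 0 0 0 1;0 -1.3 0 0 0 0 1;0 -1.3 0 0 0 0 1;0 -1.3 0 0 0 0 1;0 -1.3 0 0 0 0 1;0 -1.3 0 0 0 0 1;0 -1.3 0 0 0 0 1;0 -1.3 0 0 0 0 1;0 -1.3 0 0 0 0 1;0 0 0 0 0 0 1';python3 -m handwheel '0 -0.3 0 0 0 0 1;0 0 0 0 0 0 1'; python3 -c "
from h import *
st(); rel(g2w(-217.5,-141,75),GX)"
```

```text
time_s: 17.98
position: [480.0, -67.9, 58.7]
tool_rot: [0.662, 0.75, 0.001, 0.001]
force: [-1.8, 4.7, 10.5]
gripper_width: 9.7
time_s: 18.23
position: [478.9, -68.0, 58.7]
tool_rot: [0.662, 0.75, 0.002, 0.001]
force: [1.4, 5.7, 6.7]
gripper_width: 9.8
t 18.23 tcp [478.9 -68.   58.7] F [1.4 5.7 6.7] w 9.8
axes x [-0.124  0.992  0.001] y [0.992 0.124 0.005] z [ 0.005  0.001 -1.   ] j [ 0.3   0.61 -0.33  2.25  0.56  0.36 -0.38]
shift cm (present axes) [-0.44 -0.19  0.27] shift cm (final axes) [-0.44 -0.18  0.27] turn [ 0.3 -0.   0.4]
```

```bash
python3 -m handwheel '0 -0.3 0 0 0 0 1;0 -0.2 0 0 0 0 1;0 0 0 0 0 0 1';  python3 -m handwheel '0 0 0 0 0 0 -0.5;0 0 0 0 0 0 -0.5;0 0 0 0 0 0 -0.5;0 0 0 0 0 0 -0.5;0 0 -3 0 0 0 -0.5;0 0 -3 0 0 0 -0.5;0 0 -3 0 0 0 -0.5;0 0 -3 0 0 0 -1;0 0 -3 0 0 0 -1;0 0 0 0 0 0 -1'; python3 -c "
from h import *
st()"
```

```text
time_s: 18.6
position: [475.3, -68.4, 58.8]
tool_rot: [0.662, 0.75, 0.003, 0.002]
force: [2.8, 4.3, 6.0]
gripper_width: 9.9
time_s: 19.85
position: [475.1, -70.0, 209.7]
tool_rot: [0.662, 0.749, 0.002, 0.003]
force: [0.3, -0.5, 0.7]
gripper_width: 85.2
t 19.85 tcp [475.1 -70.  209.7] F [ 0.3 -0.5  0.7] w 85.2
axes x [-0.122  0.993 -0.002] y [0.992 0.122 0.008] z [ 0.008 -0.001 -1.   ] j [ 0.51  0.36 -0.58  2.15  0.31  0.7  -0.15]
```

```bash
python3 - <<'E'
from h import *
crop('top',130,140,240,150,3.3,'t3')
for t in ("injector_a_mid",): print([(np.round(d["bbox"],1),round(d["p"],2)) for d in ctrl.find_in("top",t)])
E
```

```text
[(array([292.2, 213. , 300.9, 270. ]), 0.65), (array([333.2, 200. , 349.7, 259.4]), 0.25)]
```

View pics/t3.png

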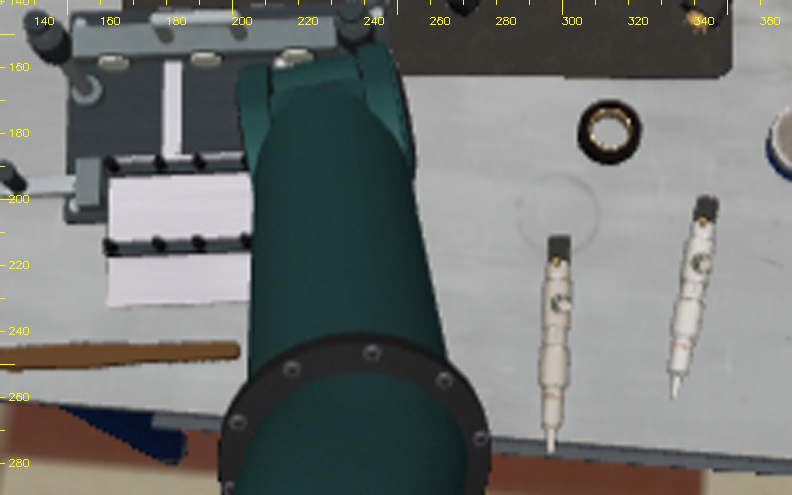

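```bash
cat > inj.py <<'E'
from h import *
def inj(tip,plug,stud):
    tip=np.ravel(onplane("top",[tip],12.5)); plug=np.ravel(onplane("top",[plug],15)); stud=np.ravel(onplane("top",[stud],48))
    d=(plug-tip)[:2]; L=np.linalg.norm(d); d/=L
    mid=tip[:2]+d*(108 if L>186 else 106)
    print("L",L.round(1),"dir",d.round(3),"mid",mid.round(1),"r",np.linalg.norm(mid).round(),"stud from mid along/across",((stud[:2]-mid)@d).round(1),((stud[:2]-mid)@[-d[1],d[0]]).round(1))
    return mid,d
E
python3 - <<'E'
from inj import *
t=lambda x,y:(130+x/3.3-.5,140+y/3.3-.5)
inj(t(550,453),t(560,235),t(560,303)); m,d=inj(t(675,398),t(708,197),t(701,263))
rel([*m,80],[-d[1],d[0],0])
print("stud dir tray",g2w(-120,0,22))
E
```

```text
L 189.7 dir [1.    0.023] mid [ 477.1 -213.4] r 523.0 stud from mid along/across 13.8 -1.5
L 180.6 dir [ 0.994 -0.112] mid [ 529.3 -330.6] r 624.0 stud from mid along/across 5.6 -0.1
shift cm (present axes) [-26.54   2.33  14.67] shift cm (final axes) [ -8.48 -25.26  14.65] turn [  0.1   0.1 -76.6]
stud dir tray [558.11202014  78.76352062  22.        ]
```

```bash
python3 -c "
from h import *
crop('top',285,192,65,88,6.8,'t4')"
```

```text
(no output)
```

View pics/t4.png

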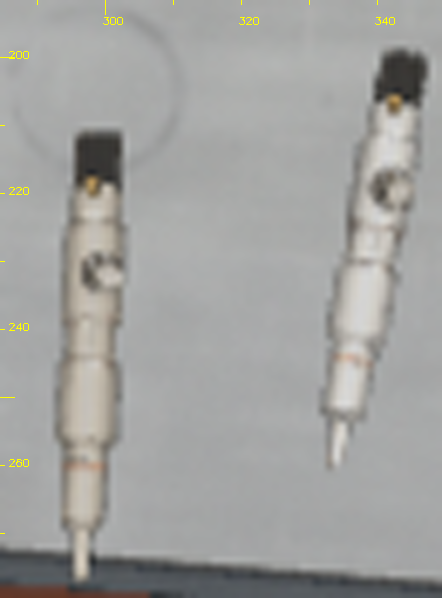

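Injector 1 is 190 mm long (a) and injector 2 is 181 mm (b or c). Tip-to-body-centre distance in the zoom is about 105 mm, as it must be. I go for injector 2 first, with a full turn of the jaws.

```bash
python3 -m handwheel '-3.4 0.3 0 0 0 0 -1;-3.4 0.3 0 0 0 0 -1;-3.4 0.3 0 0 0 0 -1;-3.4 0.3 0 0 0 0 -1;-3.4 0.3 0 0 0 0 -1;-3.4 0.3 0 0 0 0 -1;-3.4 0.3 0 0 0 0 -1;-2.7 0.2 0 0 0 0 -1' 70; python3 -m handwheel '0 0 0 0 0 -10 -1;0 0 0 0 0 -10 -1;0 0 0 0 0 -10 -1;0 0 0 0 0 -10 -1;0 0 0 0 0 -10 -1;0 0 0 0 0 -10 -1;0 0 0 0 0 -10 -1;0 0 0 0 0 -6.6 -1;0 0 0 0 0 0 -1'
python3 - <<'E'
from inj import *
t=lambda x,y:(285+x/6.8-.5,192+y/6.8-.5)
inj(t(81,580),t(99,132),t(102,275)); m,d=inj(t(333,465),t(406,52),t(394,192))
st(); rel([*m,22],[-d[1],d[0],0])
t=lambda x,y:(130+x/3.3-.5,140+y/3.3-.5)
W=onplane("top",[t(108,246),t(153,245),t(198,243),t(110,164),t(156,163),t(198,160)],52)-np.array([q0[0],q0[1],0])
print(np.c_[W@GX,W@GY].round(1))
E
```

```text
time_s: 21.0
position: [528.3, -331.2, 205.8]
tool_rot: [0.663, 0.749, 0.001, -0.0]
force: [0.1, 1.0, -0.4]
gripper_width: 85.6
time_s: 22.12
position: [528.2, -329.6, 206.0]
tool_rot: [0.056, 0.998, 0.001, 0.0]
force: [-0.6, 0.3, -0.6]
gripper_width: 85.5
L 189.1 dir [1.    0.028] mid [ 477.1 -213.5] r 523.0 stud from mid along/across 12.1 -2.4
L 180.6 dir [ 0.992 -0.123] mid [ 529.6 -330.2] r 624.0 stud from mid along/across 4.1 -2.2
t 22.12 tcp [ 528.2 -329.6  206. ] F [-0.6  0.3 -0.6] w 85.5
axes x [-0.994  0.112 -0.001] y [0.112 0.994 0.003] z [ 0.001  0.003 -1.   ] j [ 1.07  0.63 -0.86  1.84  0.58  0.94  1.4 ]
shift cm (present axes) [-0.13 -0.1  20.3 ] shift cm (final axes) [-0.15 -0.04 20.3 ] turn [0.2 0.  0.7]
[[-157.8   95.8]
 [-158.3   57.9]
 [-158.    19.9]
 [ -85.2   95.9]
 [ -85.8   56.6]
 [ -84.4   20.7]]
```

The pin positions put the seat centres at gauge x≈-121, which confirms the tray is out. Going down on injector 2.

```bash
python3 -m handwheel '-0.1 -0.05 2.5 0 0 0.7 -1;0 0 3 0 0 0 -1;0 0 3 0 0 0 -1;0 0 3 0 0 0 -1;0 0 3 0 0 0 -1;0 0 2 0 0 0 -1;0 0 2 0 0 0 -0.8;0 0 0 0 0 0 -0.7'; python3 -c "
from h import *
st();rel([529.6,-330.2,22],[.12,.993,0])"
```

```text
time_s: 23.12
position: [529.8, -330.0, 21.4]
tool_rot: [0.062, 0.998, 0.001, 0.0]
force: [-0.1, -0.1, 0.4]
gripper_width: 72.7
t 23.12 tcp [ 529.8 -330.    21.4] F [-0.1 -0.1  0.4] w 72.7
axes x [-0.992  0.123 -0.001] y [0.123 0.992 0.001] z [ 0.001  0.001 -1.   ] j [ 0.92  0.85 -0.65  1.93  0.83  0.66  1.18]
shift cm (present axes) [ 0.02 -0.02  1.84] shift cm (final axes) [ 0.02 -0.02  1.84] turn [ 0.1  0.  -0.2]
```

```bash
python3 -m handwheel '0 0 1 0 0 0 -0.6;0 0 0.8 0 0 0 -0.5;0 0 0 0 0 0 1;0 0 0 0 0 0 1;0 0 0 0 0 0 1;0 0 0 0 0 0 1;0 0 0 0 0 0 1'  80; python3 -m handwheel '0 0 -1 0 0 0 1;0 0 -1 0 0 0 1;0 0 0 0 0 0 1;0 0 0 0 0 0 1'; python3 -c "
from h import *
st();rel(g2w(-120,0,160),GY)
print('w',g2w(-120,0,0),g2w(-120,-75,0))"
```

```text
time_s: 24.0
position: [531.1, -330.9, 5.7]
tool_rot: [0.062, 0.998, -0.0, 0.002]
force: [-1.9, -0.2, 5.5]
gripper_width: 22.2
time_s: 24.5
position: [530.5, -330.4, 24.7]
tool_rot: [0.062, 0.998, 0.0, 0.002]
force: [-0.1, -0.0, -4.1]
gripper_width: 22.4
t 24.5 tcp [ 530.5 -330.4   24.7] F [-0.1 -0.  -4.1] w 22.4
axes x [-0.992  0.123 -0.003] y [0.123 0.992 0.001] z [ 0.003  0.001 -1.   ] j [ 0.93  0.84 -0.66  1.93  0.83  0.66  1.19]
shift cm (present axes) [  2.25  40.96 -11.59] shift cm (final axes) [ -7.5   40.32 -11.63] turn [  0.    0.2 -13.7]
w [558.11202014  78.76352062   0.        ] [566.82231976   4.27103321   0.        ]
```

Injector 2 is held, at about 4 N. I turn it to the gauge's direction and carry it at about 100 mm.

```bash
python3 -m handwheel '0 0 -3 0 0 0 1;0 0 -3 0 0 -7 1;0 0 -2 0 0 -6.7 1;0 0 0 0 0 0 1'; python3 -m handwheel '-0.7 3.5 0 0 0 0 1;-0.7 3.5 0 0 0 0 1;-0.7 3.5 0 0 0 0 1;-0.7 3.5 0 0 0 0 1;-0.7 3.5 0 0 0 0 1;-0.7 3.5 0 0 0 0 1;-0.7 3.5 0 0 0 0 1;-0.7 3.5 0 0 0 0 1;-0.7 3.5 0 0 0 0 1;-0.7 3.5 0 0 0 0 1';python3 -m handwheel '0 2 0 0 0 0 1;0 0 0 0 0 0 1'; python3 -c "
from h import *
st();rel(g2w(-120,0,100),GY)"
```

```text
time_s: 25.0
position: [531.3, -330.7, 105.9]
tool_rot: [-0.057, 0.998, -0.0, 0.003]
force: [-0.3, 1.1, -5.3]
gripper_width: 22.5
time_s: 26.25
position: [558.6, 26.1, 103.8]
tool_rot: [-0.057, 0.998, -0.0, 0.001]
force: [-0.3, 0.4, -4.9]
gripper_width: 22.6
time_s: 26.5
position: [556.1, 46.7, 104.7]
tool_rot: [-0.059, 0.998, 0.0, 0.001]
force: [-0.7, -1.1, -3.3]
gripper_width: 22.5
t 26.5 tcp [556.1  46.7 104.7] F [-0.7 -1.1 -3.3] w 22.5
axes x [-0.993 -0.118 -0.002] y [-0.118  0.993  0.   ] z [ 0.002  0.001 -1.   ] j [ 0.39  0.69 -0.79  2.05  0.77  0.71  0.79]
shift cm (present axes) [-0.57  3.16  2.37] shift cm (final axes) [-0.57  3.16  2.37] turn [0.  0.1 0.1]
```

```bash
python3 -m handwheel '-0.3 1.6 0 0 0 0 1;-0.3 1.55 0 0 0 0 1;0 0 0 0 0 0 1;0 0 0 0 0 0 1'; python3 -c "
from h import *
st();rel(g2w(-120,0,60),GY)
crop('scene',130,190,120,100,6.5,'pl')"
```

```text
time_s: 27.0
position: [559.4, 76.6, 105.1]
tool_rot: [-0.058, 0.998, -0.0, 0.002]
force: [-0.2, -0.3, -4.5]
gripper_width: 22.6
t 27.0 tcp [559.4  76.6 105.1] F [-0.2 -0.3 -4.5] w 22.6
axes x [-0.993 -0.115 -0.003] y [-0.115  0.993 -0.001] z [ 0.003 -0.001 -1.   ] j [ 0.33  0.7  -0.79  2.04  0.76  0.72  0.74]
shift cm (present axes) [0.12 0.24 6.41] shift cm (final axes) [0.1  0.23 6.41] turn [-0.1  0.2 -0. ]
```

View pics/pl.png

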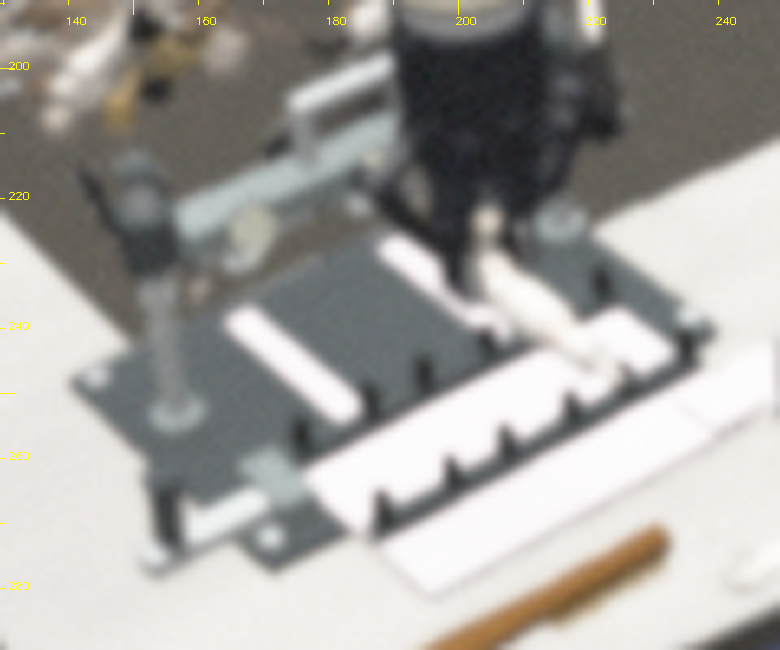

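```bash
python3 - <<'E'
from h import *
s=lambda x,y:np.array((130+x/6.5-.5,190+y/6.5-.5))
for x in (-156,-84):
  P=[g2w(x,y,51) for y in (95.5,54.5,20.5,-20.5,-54.5,-95.5)]
  print(proj("scene",P).round(1).tolist())
print([s(*p).round(1).tolist() for p in ((382,497),(452,465),(507,434),(573,400),(628,372),(685,342))]); print([s(*p).round(1).tolist() for p in ((302,425),(372,391),(424,363),(488,338))])
E
```

```text
[[188.2, 265.1], [198.8, 259.5], [207.3, 255.0], [217.3, 249.7], [225.5, 245.4], [235.0, 240.4]]
[[175.8, 254.3], [186.2, 249.0], [194.7, 244.7], [204.6, 239.7], [212.7, 235.6], [222.1, 230.8]]
[[188.3, 266.0], [199.0, 261.0], [207.5, 256.3], [217.7, 251.0], [226.1, 246.7], [234.9, 242.1]]
[[176.0, 254.9], [186.7, 249.7], [194.7, 245.3], [204.6, 241.5]]
```

The pins project within about 1 px of the model in both cameras, and the injector is held level above seat 2. Lowering it.

```bash
python3 -m handwheel '0.2 0.25 0 0 0 0 1;0 0 1.5 0 0 0 1;0 0 1.5 0 0 0 1;0 0 1 0 0 0 1;0 0 0 0 0 0 1'; python3 -c "
from h import *
st();rel(g2w(-121,0,58.7),GY)"
```

```text
time_s: 27.68
position: [556.5, 79.2, 63.8]
tool_rot: [-0.058, 0.998, -0.0, 0.0]
force: [1.1, -0.1, -4.6]
gripper_width: 22.5
t 27.68 tcp [556.5  79.2  63.8] F [ 1.1 -0.1 -4.6] w 22.5
axes x [-0.993 -0.116 -0.001] y [-0.116  0.993 -0.   ] z [ 0.001 -0.    -1.   ] j [ 0.29  0.75 -0.73  2.06  0.84  0.65  0.67]
shift cm (present axes) [-0.06 -0.06  2.41] shift cm (final axes) [-0.06 -0.06  2.41] turn [-0.   0.1 -0. ]
```

```bash
python3 -m handwheel '-0.05 -0.05 0.6 0 0 0 1;0 0 0.6 0 0 0 1;0 0 0.6 0 0 0 1;0 0 0.5 0 0 0 1;0 0 0.1 0 0 0 1;0 0 0 0 0 0 1'; python3 -c "
from h import *
st();rel(g2w(-121,0,58.7),GY)"
```

```text
time_s: 28.42
position: [558.0, 79.0, 41.2]
tool_rot: [-0.058, 0.998, 0.0, 0.002]
force: [0.3, 0.8, -4.3]
gripper_width: 22.6
t 28.43 tcp [558.   79.   41.2] F [ 0.3  0.8 -4.3] w 22.6
axes x [-0.993 -0.116 -0.004] y [-0.116  0.993  0.   ] z [ 0.003  0.    -1.   ] j [ 0.26  0.78 -0.69  2.07  0.88  0.61  0.63]
shift cm (present axes) [ 0.09 -0.03  0.15] shift cm (final axes) [ 0.09 -0.03  0.15] turn [ 0.   0.2 -0. ]
```

Its weight still hangs on the gripper, so it is about 1.5 mm above the bars. I set it down and open part way, then rise.

```bash
python3 -m handwheel '0 0 0.2 0 0 0 1;0 0 0.1 0 0 0 1;0 0 0 0 0 0 1'; python3 -m handwheel '0 0 0 0 0 0 0.2;0 0 0 0 0 0 0.1;0 0 0 0 0 0 0;0 0 0 0 0 0 0;0 0 -1.5 0 0 0 0;0 0 -2 0 0 0 0;0 0 -3 0 0 0 0;0 0 -3 0 0 0 -1;0 0 0 0 0 0 -1'; python3 -c "
from h import *
st();rel([477,-213.5,100],[-.026,1,0])"
```

```text
time_s: 28.8
position: [558.4, 79.2, 39.6]
tool_rot: [-0.058, 0.998, -0.0, 0.002]
force: [-2.3, -0.8, 5.3]
gripper_width: 22.5
time_s: 29.92
position: [559.4, 79.8, 136.2]
tool_rot: [-0.058, 0.998, 0.001, 0.004]
force: [0.5, -0.8, -0.3]
gripper_width: 77.3
t 29.93 tcp [559.4  79.8 136.2] F [ 0.5 -0.8 -0.3] w 77.3
axes x [-0.993 -0.116 -0.009] y [-0.116  0.993  0.001] z [ 0.009  0.002 -1.   ] j [ 0.36  0.66 -0.83  2.03  0.71  0.76  0.78]
shift cm (present axes) [ 11.63 -28.19   5.39] shift cm (final axes) [  9.   -29.11   5.52] turn [0.1 0.5 5.2]
```

```bash
python3 -c "
from h import *
im=ctrl.read_camera('top')
print([(np.round(d['bbox'],1),round(d['p'],2)) for d in ctrl.find_in('top','injector_a_mid')])
c=im[192:280,285:320].astype(int); a=np.argwhere((c.sum(2)>560)&(c[:,:,0]-c[:,:,2]>8)); print('white px',a.min(0)+[192,285],a.max(0)+[192,285],len(a))
crop('top',200,160,150,125,5,'t5',im)"
```

```text
[]
white px [267 296] [275 298] 11
```

View pics/t5.png

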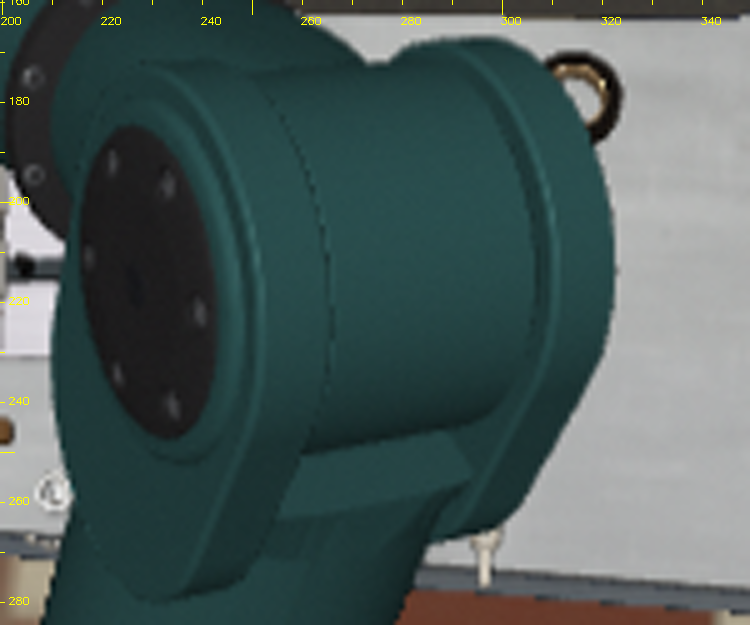

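The elbow hides injector 1 except its tip at (296.5,276.5), which matches the earlier place. I move over it.

```bash
python3 -m handwheel '1.1 -2.8 0 0 0.5 0 -1;1.1 -2.8 0 0 0 0 -1;1.1 -2.8 0 0 0 0 -1;1.1 -2.8 0 0 0 0 -1;1.1 -2.8 0 0 0 0 -1;1.1 -2.8 0 0 0 0 -1;1.1 -2.8 0 0 0 0 -1;1.1 -2.8 0 0 0 0 -1;1.1 -2.8 0 0 0 0 -1;0 0 0 0 0 5.2 -1'; python3 -c "
from h import *
st();rel([477,-213.5,22],[-.026,1,0])
im=ctrl.read_camera('top'); crop('top',130,150,200,140,3.9,'t6',im)
print([(np.round(d['bbox'],1),round(d['p'],2)) for d in ctrl.find_in('top','injector_a_mid')])
ctrl.read_camera('scene')
print([(np.round(d['bbox'],1),round(d['p'],2)) for d in ctrl.find_in('scene','injector_a_mid')])
d=np.array([1,.026,0]);m=np.array([477,-213.5,12.5])
print(proj('scene',[m-108*d,m+82*d]).round(1))"
```

```text
time_s: 31.28
position: [486.2, -186.0, 131.9]
tool_rot: [-0.009, 1.0, -0.0, -0.005]
force: [0.3, 0.7, 0.1]
gripper_width: 85.3
t 31.27 tcp [ 486.2 -186.   131.9] F [0.3 0.7 0.1] w 85.3
axes x [-1.    -0.018  0.009] y [-0.018  1.    -0.001] z [-0.009 -0.001 -1.   ] j [ 0.87  0.62 -0.83  2.11  0.71  0.72  1.16]
shift cm (present axes) [ 0.85 -2.73 12.9 ] shift cm (final axes) [ 0.99 -2.73 12.89] turn [-0.  -0.5 -0.5]
[(array([292.7, 233.6, 301.7, 272.4]), 0.74)]
[(array([275.9, 224.8, 309.8, 250.5]), 0.82)]
[[309.8 253.2]
 [276.  226.4]]
```

View pics/t6.png

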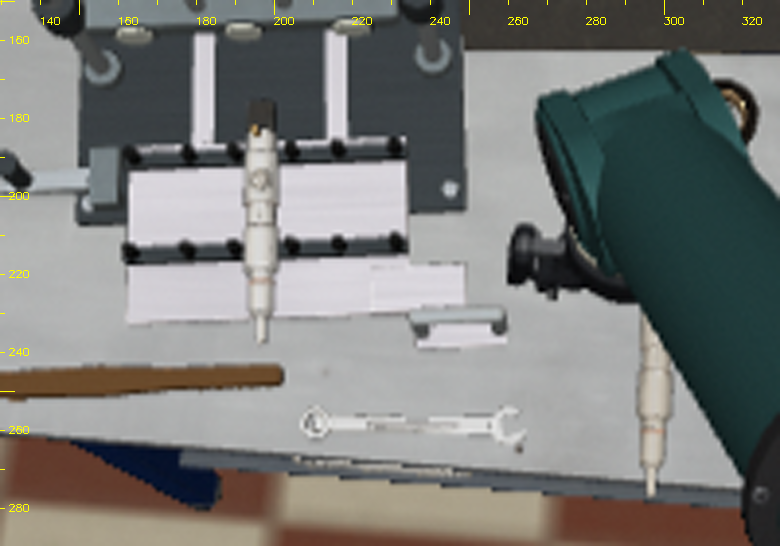

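Injector 2 lies straight between the pins of seat 2. Injector 1 is where it was, and both cameras agree. I'll grip it.

```bash
python3 -m handwheel '0.5 -1.4 0 0 -0.5 -0.5 -1;0.5 -1.35 0 0 0 0 -1;0 0 2 0 0 0 -1;0 0 3 0 0 0 -1;0 0 3 0 0 0 -1;0 0 2 0 0 0 -0.7;0 0 0 0 0 0 -0.7'; python3 -c "
from h import *
st();rel([477,-213.5,22],[-.026,1,0])"
```

```text
time_s: 32.35
position: [478.3, -211.4, 32.4]
tool_rot: [-0.017, 1.0, 0.0, 0.0]
force: [0.2, 0.1, -0.0]
gripper_width: 72.4
t 32.35 tcp [ 478.3 -211.4   32.4] F [ 0.2  0.1 -0. ] w 72.4
axes x [-0.999 -0.034 -0.   ] y [-0.034  0.999  0.   ] z [ 0.  0. -1.] j [ 0.8   0.75 -0.65  2.16  0.94  0.54  1.03]
shift cm (present axes) [ 0.14 -0.21  2.94] shift cm (final axes) [ 0.14 -0.21  2.94] turn [0.  0.  0.4]
```

```bash
python3 -m handwheel '0.15 -0.2 0.9 0 0 0.4 -0.6;0 0 1 0 0 0 -0.5;0 0 0.8 0 0 0 -0.5;0 0 0 0 0 0 1;0 0 0 0 0 0 1;0 0 0 0 0 0 1;0 0 0 0 0 0 1;0 0 0 0 0 0 1'  80; python3 -m handwheel '0 0 -1 0 0 0 1;0 0 -1 0 0 0 1;0 0 0 0 0 0 1;0 0 0 0 0 0 1'; python3 -c "
from h import *
st();rel(g2w(-121,-75,88),GY)"
```

```text
time_s: 33.35
position: [478.6, -213.1, 7.2]
tool_rot: [-0.014, 1.0, -0.001, 0.002]
force: [0.2, -1.5, 5.7]
gripper_width: 22.3
time_s: 33.85
position: [478.1, -212.8, 26.6]
tool_rot: [-0.013, 1.0, -0.0, 0.002]
force: [-0.2, 0.4, -3.6]
gripper_width: 22.2
t 33.85 tcp [ 478.1 -212.8   26.6] F [-0.2  0.4 -3.6] w 22.2
axes x [-1.    -0.027 -0.003] y [-0.027  1.    -0.   ] z [ 0.003 -0.    -1.   ] j [ 0.79  0.76 -0.64  2.16  0.95  0.52  1.01]
shift cm (present axes) [-9.37 21.45 -4.22] shift cm (final axes) [-11.24  20.53  -4.24] turn [-0.   0.2 -5.1]
```

```bash
python3 -m handwheel '0 0 -3 0 0 -5.1 1;0 0 -3 0 0 0 1;0 0 -2.8 0 0 0 1;-1.6 2.9 0 0 0 0 1;-1.6 2.9 0 0 0 0 1;-1.6 2.9 0 0 0 0 1;-1.6 2.9 0 0 0 0 1;-1.6 2.9 0 0 0 0 1;-1.6 2.9 0 0 0 0 1;-1.6 2.9 0 0 0 0 1'; python3 -m handwheel '0 0 0 0 0 0 1;0 0 0 0 0 0 1';python3 -c "
from h import *
st();rel(g2w(-121,-75,60.2),GY)"
```

```text
time_s: 35.1
position: [565.3, 2.7, 114.2]
tool_rot: [-0.058, 0.998, -0.0, 0.001]
force: [0.5, 0.4, -3.4]
gripper_width: 22.6
time_s: 35.35
position: [564.7, 1.3, 114.2]
tool_rot: [-0.058, 0.998, -0.001, 0.001]
force: [-0.3, -0.3, -3.6]
gripper_width: 22.3
t 35.35 tcp [564.7   1.3 114.2] F [-0.3 -0.3 -3.6] w 22.3
axes x [-0.993 -0.116 -0.001] y [-0.116  0.993 -0.002] z [ 0.001 -0.002 -1.   ] j [ 0.48  0.69 -0.8   2.03  0.75  0.74  0.89]
shift cm (present axes) [-0.14  0.28  7.3 ] shift cm (final axes) [-0.15  0.27  7.3 ] turn [-0.1  0.1  0. ]
```

```bash
python3 -m handwheel '-0.15 0.3 0 0 0 0 1;0 0 1.5 0 0 0 1;0 0 1.5 0 0 0 1;0 0 1.2 0 0 0 1;0 0 0.5 0 0 0 1;0 0 0 0 0 0 1'; python3 -c "
from h import *
st();rel(g2w(-121,-75,60.2),GY)"
```

```text
time_s: 36.1
position: [566.8, 5.1, 67.3]
tool_rot: [-0.058, 0.998, -0.0, 0.001]
force: [-0.5, 0.5, -3.4]
gripper_width: 22.6
t 36.1 tcp [566.8   5.1  67.3] F [-0.5  0.5 -3.4] w 22.6
axes x [-0.993 -0.116 -0.003] y [-0.116  0.993 -0.001] z [ 0.003 -0.    -1.   ] j [ 0.42  0.75 -0.73  2.05  0.83  0.66  0.81]
shift cm (present axes) [ 0.11 -0.09  2.61] shift cm (final axes) [ 0.11 -0.09  2.61] turn [-0.   0.2 -0. ]
```

```bash
python3 -m handwheel '0.1 -0.1 0.6 0 0 0 1;0 0 0.6 0 0 0 1;0 0 0.6 0 0 0 1;0 0 0.5 0 0 0 1;0 0 0.3 0 0 0 1;0 0 0.2 0 0 0 1;0 0 0 0 0 0 1;0 0 0 0 0 0 1'; python3 -c "
from h import *
st();rel(g2w(-121,-75,60.2),GY)"
```

```text
time_s: 37.1
position: [566.9, 4.0, 41.1]
tool_rot: [-0.058, 0.998, -0.001, 0.002]
force: [-1.5, 0.1, 4.8]
gripper_width: 22.3
t 37.1 tcp [566.9   4.   41.1] F [-1.5  0.1  4.8] w 22.3
axes x [-0.993 -0.116 -0.005] y [-0.116  0.993 -0.002] z [ 0.005 -0.001 -1.   ] j [ 0.39  0.78 -0.69  2.06  0.88  0.62  0.77]
shift cm (present axes) [ 0.1   0.02 -0.01] shift cm (final axes) [ 0.1   0.02 -0.01] turn [-0.1  0.3 -0. ]
```

It rests on the bars (+4.8 N, at the expected height). Release, rise, and head for the tray handle.

```bash
python3 -m handwheel '0 0 0 0 0 0 0.2;0 0 0 0 0 0 0.1;0 0 0 0 0 0 0;0 0 0 0 0 0 0;0 0 -1.5 0 0 0 0;0 0 -2 0 0 0 0;0 0 -3 0 0 0 0;0 0 -3 0 0 0 -0.5;0 0 -2 0 0 0 -0.5;0 0 0 0 0 0 -0.5'; python3 -c "
from h import *
st();rel(g2w(-217,-141,120),GY)"
```

```text
time_s: 38.35
position: [566.9, 4.2, 156.6]
tool_rot: [-0.058, 0.998, -0.0, 0.003]
force: [0.3, 0.1, 0.3]
gripper_width: 64.0
t 38.35 tcp [566.9   4.2 156.6] F [0.3 0.1 0.3] w 64.0
axes x [-0.993 -0.116 -0.007] y [-0.116  0.993 -0.001] z [ 0.007 -0.    -1.   ] j [ 0.52  0.63 -0.86  2.01  0.68  0.8   0.95]
shift cm (present axes) [ 9.74 -6.6   5.5 ] shift cm (final axes) [ 9.7  -6.59  5.56] turn [-0.1  0.4 -0. ]
```

```bash
python3 -m handwheel '2.5 -1.7 0 0 0.4 0 -0.5;2.4 -1.6 0 0 0 0 -0.5;2.4 -1.6 0 0 0 0 -0.5;2.4 -1.7 0 0 0 0 -0.5'; python3 -m handwheel '0 0 0 0 0 10 -0.5;0 0 0 0 0 10 -0.5;0 0 0 0 0 10 -0.5;0 0 0 0 0 10 -0.5;0 0 0 0 0 10 -0.5;0 0 0 0 0 10 -0.5;0 0 0 0 0 10 -0.5;0 0 0 0 0 10 -0.5;0 0 0 0 0 10 -0.5;0 0 0 0 0 0 -0.5'; python3 -c "
from h import *
st();rel(g2w(-217,-143,77),GX)"
```

```text
time_s: 38.85
position: [475.5, -73.4, 154.0]
tool_rot: [-0.058, 0.998, -0.0, -0.003]
force: [0.0, -0.4, 0.9]
gripper_width: 64.4
time_s: 40.1
position: [476.3, -72.8, 154.3]
tool_rot: [0.664, 0.748, -0.002, -0.001]
force: [-0.3, 0.3, 0.6]
gripper_width: 63.9
t 40.1 tcp [476.3 -72.8 154.3] F [-0.3  0.3  0.6] w 63.9
axes x [-0.118  0.993 -0.001] y [ 0.993  0.118 -0.005] z [-0.005 -0.002 -1.   ] j [ 0.41  0.45 -0.46  2.19  0.36  0.58 -0.2 ]
shift cm (present axes) [-0.19  0.23  9.63] shift cm (final axes) [-0.2   0.18  9.63] turn [-0.3  0.1  0.1]
```

```bash
python3 -m handwheel '-0.2 0.2 2 -0.3 0 0 -0.5;0 0 2.5 0 0 0 -0.5;0 0 2.5 0 0 0 -0.5;0 0 2.6 0 0 0 -0.5;0 0 0 0 0 0 1;0 0 0 0 0 0 1;0 0 0 0 0 0 1;0 0 0 0 0 0 1;0 0 0 0 0 0 1' 60; python3 -c "
from h import *
st()
crop('scene',130,190,140,105,5.7,'pl2')
print([(np.round(d['bbox'],1),round(d['p'],2)) for d in ctrl.find_in('scene','injector_a_mid')])
for y in (0,-75):print(proj('scene',[g2w(-229,y,46.5),g2w(-121+78,y,46.5)]).round(1).tolist())"
```

```text
time_s: 41.22
position: [478.9, -74.8, 59.8]
tool_rot: [0.665, 0.747, -0.0, 0.001]
force: [-2.3, 0.3, 5.9]
gripper_width: 9.6
t 41.23 tcp [478.9 -74.8  59.8] F [-2.3  0.3  5.9] w 9.6
axes x [-0.116  0.993 -0.001] y [0.993 0.116 0.001] z [ 0.001 -0.001 -1.   ] j [ 0.29  0.6  -0.31  2.25  0.52  0.36 -0.34]
[(array([211.1, 228. , 241. , 254.1]), 0.58)]
[[226.0, 264.3], [192.8, 237.6]]
[[244.0, 254.3], [210.5, 228.9]]
```

View pics/pl2.png

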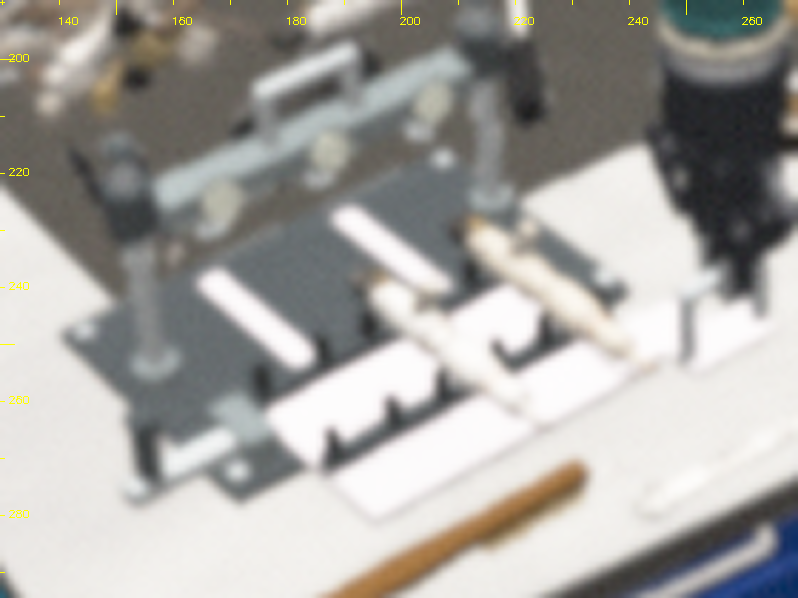

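Both injectors are seated with tips to the front, within 2 px of prediction. The handle is gripped; I push the tray home.

```bash
python3 -m handwheel '0 1.2 0 0 0 0 1;0 1.2 0 0 0 0 1;0 1.2 0 0 0 0 1;0 1.2 0 0 0 0 1;0 1.2 0 0 0 0 1;0 1.2 0 0 0 0 1;0 1.2 0 0 0 0 1;0 1.2 0 0 0 0 1;0 1.2 0 0 0 0 1;0 0 0 0 0 0 1'; python3 -m handwheel '0 0.6 0 0 0 0 1;0 0.4 0 0 0 0 1;0 0.2 0 0 0 0 1;0 0 0 0 0 0 1'; python3 -c "
from h import *
st();rel(g2w(-97.5,-141,77),GX)"
```

```text
time_s: 42.58
position: [588.7, -61.8, 60.0]
tool_rot: [0.665, 0.747, 0.002, 0.002]
force: [2.2, 0.7, 0.4]
gripper_width: 9.7
time_s: 43.08
position: [595.3, -61.1, 59.8]
tool_rot: [0.665, 0.747, -0.002, -0.001]
force: [-5.7, 0.3, 10.5]
gripper_width: 9.9
t 43.08 tcp [595.3 -61.1  59.8] F [-5.7  0.3 10.5] w 9.9
axes x [-0.116  0.993 -0.002] y [ 0.993  0.116 -0.004] z [-0.004 -0.002 -1.   ] j [ 0.28  0.7  -0.36  1.99  0.46  0.54 -0.29]
shift cm (present axes) [0.22 0.18 0.18] shift cm (final axes) [0.22 0.18 0.18] turn [-0.3  0.1 -0. ]
```

```bash
python3 -m handwheel '0 0.3 0 0 0 0 1;0 0.2 0 0 0 0 1;0 0 0 0 0 0 1'; python3 -m handwheel '0 0 0 0 0 0 -0.5;0 0 0 0 0 0 -0.5;0 0 0 0 0 0 -0.5;0 0 0 0 0 0 -0.5;0 0 -3 0 0 0 -0.5;0 0 -3 0 0 0 -0.5;0 0 -3 0 0 0 -0.5;0 0 -3 0 0 0 -0.5;0 0 0 0 0 0 -0.5'; python3 -c "
from h import *
st();rel(g2w(-93,180,160),GX)"
```

```text
time_s: 43.45
position: [595.4, -61.2, 59.7]
tool_rot: [0.665, 0.747, -0.006, -0.004]
force: [-13.0, -0.9, 18.9]
gripper_width: 9.8
time_s: 44.58
position: [605.4, -59.9, 181.7]
tool_rot: [0.665, 0.747, 0.002, 0.003]
force: [0.2, 0.1, -0.0]
gripper_width: 64.0
t 44.58 tcp [605.4 -59.9 181.7] F [ 0.2  0.1 -0. ] w 64.0
axes x [-0.116  0.993 -0.002] y [0.993 0.116 0.007] z [ 0.007 -0.001 -1.   ] j [ 0.36  0.54 -0.47  1.91  0.35  0.76 -0.19]
shift cm (present axes) [32.33 -0.43  4.02] shift cm (final axes) [32.32 -0.39  4.07] turn [ 0.4  0.1 -0. ]
```

The tray is on its home stop: force rose to 13 N with no motion. Now the knob.

```bash
python3 -m handwheel '3.5 -0.2 0 0.4 0 0 -0.5;3.5 -0.2 0 0 0 0 -0.5;3.5 0 0 0 0 0 -0.5;3.5 0 0 0 0 0 -0.5;3.5 0 0 0 0 0 -0.5;3.5 0 0 0 0 0 -0.5;3.5 0 0 0 0 0 -0.5;3.5 0 0 0 0 0 -0.5;3.5 0 0 0 0 0 -0.5;0 0 0 0 0 0 -0.5'; python3 -c "
from h import *
st();rel(g2w(-94,181,57),GX)"
```

```text
time_s: 45.82
position: [561.2, 256.4, 178.2]
tool_rot: [0.663, 0.749, -0.002, -0.003]
force: [-0.1, -0.4, 0.5]
gripper_width: 64.3
t 45.83 tcp [561.2 256.4 178.2] F [-0.1 -0.4  0.5] w 64.3
axes x [-0.122  0.993  0.002] y [ 0.993  0.122 -0.007] z [-0.007  0.001 -1.   ] j [-0.17  0.56 -0.48  1.88  0.35  0.78 -0.71]
shift cm (present axes) [ 0.46  0.32 14.02] shift cm (final axes) [ 0.49  0.23 14.02] turn [-0.4 -0.1  0.3]
```

```bash
python3 -m handwheel '0.5 0.25 2 -0.4 0 0.3 -0.5;0 0 3 0 0 0 -0.5;0 0 3 0 0 0 -0.5;0 0 2 0 0 0 -0.5;0 0 0 0 0 0 -0.5'; python3 -c "
from h import *
st();rel(g2w(-94,181,57),GX)"
```

```text
time_s: 46.45
position: [563.8, 255.9, 77.1]
tool_rot: [0.667, 0.745, -0.002, 0.0]
force: [-0.3, 0.8, 0.5]
gripper_width: 63.8
t 46.45 tcp [563.8 255.9  77.1] F [-0.3  0.8  0.5] w 63.8
axes x [-0.11   0.994 -0.003] y [ 0.994  0.11  -0.002] z [-0.002 -0.003 -1.   ] j [-0.23  0.69 -0.39  1.94  0.44  0.6  -0.8 ]
shift cm (present axes) [ 0.59 -0.02  3.91] shift cm (final axes) [ 0.57 -0.02  3.91] turn [-0.1  0.2 -0.4]
```

```bash
python3 -m handwheel '0.6 0 0 0 0 -0.4 -0.5;0 0 2 0 0 0 -0.5;0 0 1.8 0 0 0 -0.5;0 0 0 0 0 0 -0.5;0 0 0 0 0 0 1;0 0 0 0 0 0 1;0 0 0 0 0 0 1;0 0 0 0 0 0 1;0 0 0 0 0 0 1' 50; python3 -c "
from h import *
st();rel(g2w(-93,152,57),GX)"
```

```text
time_s: 47.58
position: [562.1, 263.3, 41.5]
tool_rot: [0.664, 0.748, -0.001, 0.0]
force: [-5.5, -1.1, 5.7]
gripper_width: 17.5
t 47.58 tcp [562.1 263.3  41.5] F [-5.5 -1.1  5.7] w 17.5
axes x [-0.118  0.993 -0.002] y [ 0.993  0.118 -0.002] z [-0.001 -0.002 -1.   ] j [-0.26  0.74 -0.36  1.94  0.48  0.54 -0.83]
shift cm (present axes) [-3.08  0.16  0.35] shift cm (final axes) [-3.08  0.16  0.35] turn [-0.1  0.1  0.1]
```

```bash
python3 -m handwheel '-0.7 0 0 0 0 0 1;-0.7 0 0 0 0 0 1;-0.7 0 0 0 0 0 1;-0.7 0 0 0 0 0 1;-0.2 0 0 0 0 0 1;0 0 0 0 0 0 1'; python3 -m handwheel '-0.3 0 0 0 0 0 1;-0.2 0 0 0 0 0 1;0 0 0 0 0 0 1'
```

```text
time_s: 48.32
position: [565.4, 235.5, 41.5]
tool_rot: [0.664, 0.748, 0.0, -0.001]
force: [-6.2, 2.2, 4.2]
gripper_width: 17.0
time_s: 48.7
position: [565.4, 235.5, 41.6]
tool_rot: [0.663, 0.749, 0.003, -0.003]
force: [-7.5, 8.7, 1.4]
gripper_width: 17.9
```

The bar is on its in-stop: no motion, and force rose to 8.7 N. Release, go up, and over to the head handle.

```bash
python3 -m handwheel '0.4 0 0 0 0 0 -0.5;0 0 0 0 0 0 -0.5;0 0 0 0 0 0 -0.5;0 0 0 0 0 0 -0.5;0 0 -3 0 0 0 -0.5;0 0 -4 0 0 0 -0.5;0 0 -4 0 0 0 -0.5;0 0 -4 0 0 0 -0.5;0 0 -4 0 0 0 -1;0 0 -3 0 0 0 -1'; python3 -c "
from h import *
st();rel(g2w(-8,0,230),GX)"
```

```text
time_s: 49.95
position: [568.0, 232.5, 263.0]
tool_rot: [0.665, 0.747, 0.001, 0.001]
force: [-0.4, 0.3, -0.2]
gripper_width: 85.1
t 49.95 tcp [568.  232.5 263. ] F [-0.4  0.3 -0.2] w 85.1
axes x [-0.117  0.993 -0.001] y [0.993 0.117 0.004] z [ 0.004 -0.    -1.   ] j [-0.08  0.46 -0.53  1.82  0.29  0.93 -0.62]
shift cm (present axes) [-15.16   8.41   5.24] shift cm (final axes) [-15.16   8.43   5.2 ] turn [0.2 0.  0. ]
```

```bash
python3 -m handwheel '-2.2 1.2 0 0 0 0 -1;-2.2 1.2 0 0 0 0 -1;-2.2 1.2 0 0 0 0 -1;-2.2 1.2 0 0 0 0 -1;-2.2 1.2 0 0 0 0 -1;-2.2 1.2 0 0 0 0 -1;-2 1.2 0 0 0 0 -1;0 0 0 0 0 0 -1;0 0 0 0 0 0 -1'; python3 -c "
from h import *
st();rel(g2w(-8,0,178),GX)"
```

```text
time_s: 51.08
position: [668.2, 92.9, 261.2]
tool_rot: [0.664, 0.748, 0.001, 0.0]
force: [0.1, 0.0, 0.6]
gripper_width: 85.4
t 51.08 tcp [668.2  92.9 261.2] F [0.1 0.  0.6] w 85.4
axes x [-0.119  0.993  0.   ] y [0.993 0.119 0.001] z [ 0.001  0.001 -1.   ] j [ 0.13  0.54 -0.5   1.69  0.3   0.99 -0.35]
shift cm (present axes) [-0.13  0.09 10.22] shift cm (final axes) [-0.12  0.1  10.22] turn [ 0.1 -0.   0.1]
```

```bash
python3 -m handwheel '-0.1 0.1 2 0 0 0 -1;0 0 2.5 0 0 0 -1;0 0 3 0 0 0 -1;0 0 2.7 0 0 0 -1;0 0 0 0 0 0 -1;0 0 0 0 0 0 1;0 0 0 0 0 0 1;0 0 0 0 0 0 1;0 0 0 0 0 0 1;0 0 0 0 0 0 1' 90; python3 -m handwheel '0 0 0.6 0 0 0 1;0 0 0.6 0 0 0 1;0 0 0.6 0 0 0 1;0 0 0.6 0 0 0 1;0 0 0.6 0 0 0 1;0 0 0.6 0 0 0 1;0 0 0.5 0 0 0 1;0 0 0.4 0 0 0 1;0 0 0 0 0 0 1'; python3 -c "
from h import *
st()"
```

```text
time_s: 52.32
position: [670.0, 90.7, 159.9]
tool_rot: [0.664, 0.747, 0.0, 0.001]
force: [-0.9, -0.5, 3.1]
gripper_width: 9.1
time_s: 53.45
position: [670.1, 90.7, 115.1]
tool_rot: [0.664, 0.747, 0.0, 0.001]
force: [-3.7, -1.3, 10.7]
gripper_width: 9.0
t 53.45 tcp [670.1  90.7 115.1] F [-3.7 -1.3 10.7] w 9.0
axes x [-0.117  0.993 -0.001] y [0.993 0.117 0.001] z [ 0.002 -0.001 -1.   ] j [ 0.08  0.7  -0.42  1.79  0.4   0.74 -0.44]
```

```bash
python3 -m handwheel '0 0 0.2 0 0 0 1;0 0 0.2 0 0 0 1;0 0 0 0 0 0 1';  python3 -m handwheel '0 0 -0.2 0 0 0 0;0 0 0 0 0 0 -1;0 0 0 0 0 0 -1;0 0 0 0 0 0 -1;0 0 -2 0 0 0 -1;0 0 -3 0 0 0 -1;0 0 -4 0 0 0 -1;0 0 -4 0 0 0 -1;0 0 0 0 0 0 -1'; python3 -m handwheel '-4 -3 0 0 0 0 -1;-4 -3 0 0 0 0 -1;-4 -3 0 0 0 0 -1;-4 -3 0 0 0 0 -1;-4 -3 0 0 0 0 -1;-4 0 0 0 0 0 -1;-4 0 0 0 0 0 -1;-4 0 0 0 0 0 -1;-4 0 0 0 0 0 -1;0 0 0 0 0 0 -1';python3 -c "
from h import *
st();crop('scene',130,180,130,105,6.1,'fin')"
```

```text
time_s: 53.82
position: [670.1, 90.7, 115.0]
tool_rot: [0.664, 0.747, -0.0, 0.002]
force: [-10.3, -3.3, 30.1]
gripper_width: 8.8
time_s: 54.95
position: [672.8, 92.2, 248.0]
tool_rot: [0.664, 0.748, 0.004, 0.004]
force: [-0.4, -0.9, -0.0]
gripper_width: 85.6
time_s: 56.2
position: [562.2, -289.2, 241.8]
tool_rot: [0.667, 0.745, -0.001, 0.001]
force: [-0.1, -0.3, -0.3]
gripper_width: 85.6
t 56.2 tcp [ 562.2 -289.2  241.8] F [-0.1 -0.3 -0.3] w 85.6
axes x [-0.111  0.994 -0.003] y [0.994 0.111 0.001] z [ 0.001 -0.002 -1.   ] j [ 0.73  0.5  -0.46  1.8   0.28  0.9   0.25]
```

View pics/fin.png

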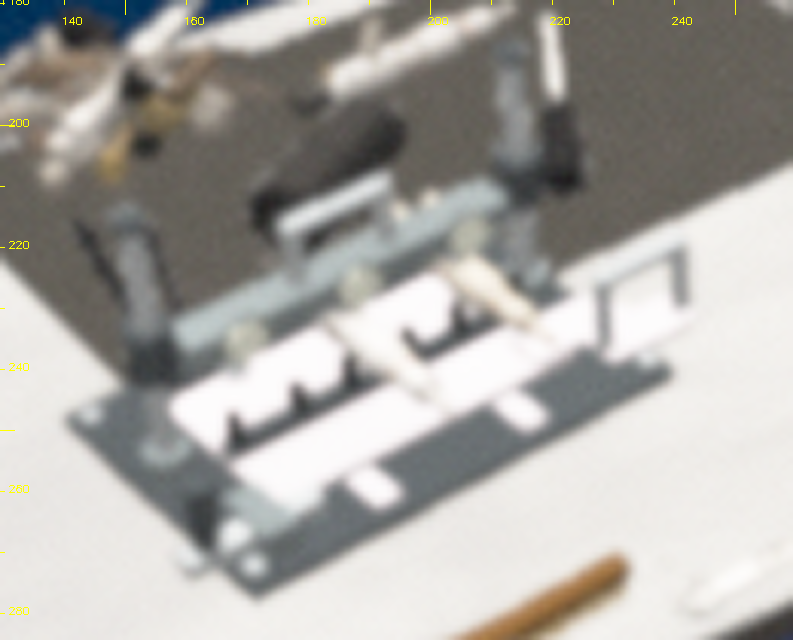

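The head is down on its stop (30 N, no motion), the lock bar is back in, the tray is home, and both injectors lie under feet 2 and 3. One last overview to rule out a third injector.

```bash
python3 -m handwheel '0 0 0 0 0 0 -1;0 0 0 0 0 0 -1' >/dev/null; python3 -c "
from h import *
crop('top',120,40,440,260,1.8,'ov')
print([(np.round(d['bbox'],1),round(d['p'],2)) for d in ctrl.find_in('top','injector_a_mid')])"
```

```text
[(array([221. , 129. , 229.6, 185.8]), 0.63)]
```

View pics/ov.png

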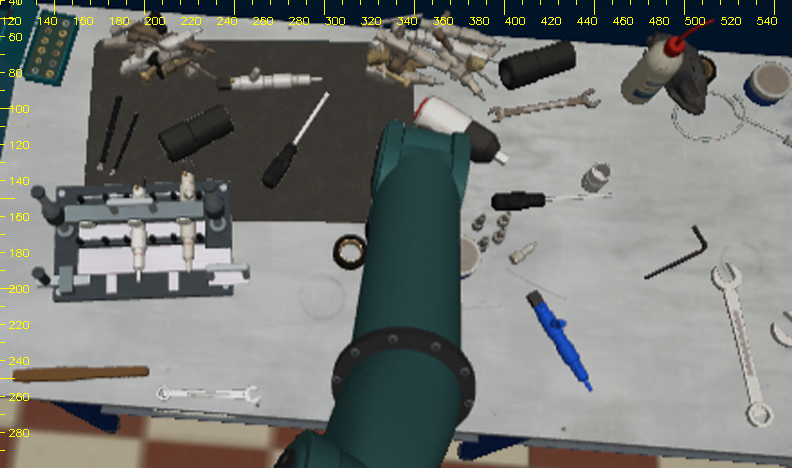

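No third injector is on the bare bench: only the blue look-alike, the one on the mat and the piles at the back. Brush, tape, tin and spanner lie where they were.

```bash
python3 -c "
from plant import ctrl
print(ctrl.hand_in())"
```

```text
the job is handed in; nothing more can be done
None
```

The job is done and handed in at about 57 s of the 210 s allowed. No verdict was reported.

I raised the head, slid the lock bar out and pulled the tray out. I then laid the 181 mm injector (b or c) in seat 2 and the 190 mm one (a) in seat 3, nozzle tips to the front. After that I pushed the tray home, slid the lock bar in and lowered the head. I pushed each joint into its stop except the tray when pulled out, which I took from its 120 mm of travel.

**Last checks:**
- **Head:** it is down on its stop. At 30 N it moved no further, and it had travelled about 45 mm.
- **Tray and lock bar:** both are on their stops. They did not move when pushed with 13 N and about 9 N.
- **Injectors:** the last pictures show both lying straight under feet 2 and 3. With the tray still out, the one in seat 3 was within about 3 px of its predicted place; the one in seat 2 was checked only by eye.
- **Other things:** brush, tape and spanner look unmoved. The arm hid most of the grease tin in the last picture, but nothing went near it. No third injector was on the bare bench in the first overview or the last. The robot stands clear.

**What went wrong or could not be read:**
- The first approach to the head handle fell 40 mm short because of the joint-speed limit. I corrected it, and nothing was displaced.
- The inlet studs measured 10 to 20 mm off their stated offset. The lengths and tip distances agreed, so I went by those.
- I could not read how far the feet were pushed in. I infer it from the head's full travel over the seated injectors.

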